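# Fish the dropped bearing ring out of the gap with the bent hook

## Robot

A 7-joint arm with a two-finger parallel gripper is mounted at the origin on the work surface. World frame = base frame: x ahead of the robot, y to its left, z up, the work surface at z = 0. Lengths are in mm, angles in rad, forces in N, time in s.
With the tool pointing down it reaches from about 425 to 950 mm from the base axis. Payload 4.7 kg.
Tool frame: the origin (TCP) lies midway between the tips of the shut fingers; the grasp point (between the pads) lies 19 mm behind it; x points along the fingers, y is the direction in which the jaws open and shut, and the axes are right-handed (so a half turn about x gives the same grasp; the last joint's range is limited). The gripper opens to 85 mm and grips with 20 to 120 N. Pads are 22 mm wide; open, the fingers measure 114 mm over their backs; the gripper's body (76 mm by 85 mm) begins 54 mm behind the grasp point. The pads swing forward as they close: fully open they stand 13 mm farther back than shut.
Start: joints at [1.278, 0.469, -0.049, 1.532, 0.024, 1.141, -0.082], TCP at [176.053, -651.655, 231.335] pointing down, gripper open.
Joint ranges: [-2.59, 2.59], [-0.33, 1.99], [-1.39, 1.29], [0.1, 2.45], [-1.04, 4.18], [0.21, 1.99], [-2.66, 2.66]. Speed limits (rad/s): [2.57, 2.57, 3.14, 3.14, 3.14, 3.14, 3.14].

## Interface

Orientations are given as a unit quaternion [x, y, z, w].
In Python, from rig import robot gives the robot as it stands.
- The arm moves only by the shell command python3 -m jog 'ROWS' [OPENING] [FORCE]. ROWS is a JSON object of lists of equal length, an entry for each row: "xyz": the shift along the tool's x, y, z in m, a list of three; "spin": the turn about the tool's x in degrees. A call has 1 to 5 rows; each row shifts and turns the pose as measured when the row begins, along the tool's axes as they then stand; what a row does not reach is not made up. A row lasts 1/8 s, in which the tool goes at most 62.5 mm and 10.7 degrees, less where a joint would pass 70% of its speed; a pose out of reach is approached as far as the arm can. A call with a gripper value outside its range is refused whole. OPENING is the opening, from 0 (shut) to 1 (fully open), set as the call begins (- or left out, the last holds). The fingers move at their own pace and stop on an object; FORCE is the grip in N (left out, the last holds). Time passes only in rows, so rows that do not move let the fingers close. It gives the time, the measured TCP pose, the force and the opening at its end, in the units of the state.
- robot.observe(): the state, without advancing time (a new reading comes with each control period).
- robot.capture(name): name is "side" or "top" or "wrist"; returns the picture (384x512x3 uint8, red, green, blue); there is no depth.
- robot.camera_info(name): a dict with "vertical_fov" (degrees; the focal length in pixels is half the picture's height over the tangent of half this angle, whatever the lens; pixels are square), "cx", "cy" (the principal point, pixels), "k1" (the pictures are not rectified: a ray, as slopes to the right and down, at radius r is drawn at 1 + k1 r^2 times it, then the intrinsics apply), "cam_to_world" (4x4, takes a point from camera to world coordinates). Camera axes: x right, y up, looking along -z (the intrinsics and any distortion apply to the point x, -y, -z); pixel columns grow to the right and rows downward; lengths in mm; the calibration is good to about 2 mm. A picture is of the moment at which its call begins: read the wrist's pose just before it. camera_info takes no time and is no camera call; for the wrist camera it gives the pose at the moment of the call.
- robot.sign_off(): hands the job in, once; it reports no verdict.
Trained networks look in the newest picture that a camera, given by its name, has taken for a name from the list of things; names that differ only in an ending like _2 or _b are one class to them, and where a whole thing is asked for, a point or a joint stands for the part that bears it (a point fixed in the world has none). Each returns a list of dicts, best first, with "p" (0 to 1); they miss things now and then, are a little off and sometimes report something else, mostly with a low value. They report only what shows in the picture. A call takes as long as a camera call. They do not tell look-alikes from the thing itself.
- robot.recognise(camera, query): "xy" ([column, row] in pixels, amid what is visible of it).
- robot.silhouettes(camera, query): "pixels" (384x512 bool, what is visible of it) and "xy" ([column, row] in pixels, amid what is visible of it).
The state is a dict: "time_s": time; "joint_positions": joint angles; "qd": joint speeds; "joint_efforts": joint torques, N m; "eef_pos": TCP position; "tcp_rot": TCP orientation; "force": force on the tool from outside, world axes, zero at the start; "moment": the same for the moment, N m; "gripper_width": opening from 0.0 (shut) to 1.0 (fully open).
Only numpy, scipy, OpenCV 4.12 (cv2) and the standard library are available. Lean on these libraries where they do the work, as an engineer would, in place of code of your own. Each camera call takes 0.05 s, during which the arm holds its last target.

## Task

A brass ring has dropped into the narrow gap between the red chest and the gearbox casing, where a spring strip pinches it. Take the bent hook from its stand, feel for the floor of the gap gently and catch the ring, draw it along the gap with the hook until it lies flat on the black mat, wholly clear of the gap, then hang the hook back in its stand and let go. Never touch the ring with the fingers, never lean hard on the casing, chest, gap floor or ring with the hook (keep under about 15 N), and leave the other things on the bench alone.

Things in the scene. Friction and masses are not known exactly. Their poses are not given: they have to be found in the camera images.
- bay: Fixed blocks with the gap between them. Origin: middle of the gap's open mouth, at bench level; z up. The gap runs along -y at x = 0, 30 mm wide, 168 mm long, closed at its far end, its floor 8 mm above the bench. Walls 93 mm above the bench: red chest on the -x side (to x = -105), aluminium casing on +x (to x = 121) with two round bosses 60 mm across at x = 74, up to 119 mm.
- mat_mid (a point): Middle of the black mat's surface, in front of the gap's mouth: 160 mm (x) by 130 mm (y, from the mouth outward), level with the gap's floor, 8 mm above the bench. Axes as the bay's.
- strip_mid (a point): Middle of the face of the orange spring strip low on the chest side of the gap (2 to 28 mm above the gap's floor). It pinches the ring with about 8 N, so the hook feels a drag of some 4 to 10 N all the while it draws the ring along the gap; without the ring it moves 4 mm farther out and leaves 26 mm.
- strap_mid (a point): Middle of the top of the dark strap that bridges the gap near its closed end, 28 mm wide along the gap, 6 mm thick, flush with the walls' tops.
- ring_center (a point): Centre of the brass ring: outside diameter 30 mm, hole 18 mm, 6 mm thick, about 30 g. It lies flat on the gap's floor, its centre 3 mm above it, on the gap's middle line; z along its axis.
- hook_grip (a point): Middle of the hook's blue upright handle, the place to grip: 24 mm square (sides along x and y), 50 mm high; z up. A firm grip with the fingers closing along y holds it best when it draws along y. Whole hook 130 to 210 g.
- hook_collar (a point): Centre of the underside of the hook's steel collar (36 by 36 by 6 mm, below the handle). Below it a 10 mm sleeve 58 mm long, then a 6 mm rod: down, 40 mm sideways to -y, and down again to the tip at x = 0, y = -40 mm, whose last 22 mm hang free below the sideways part. The rod telescopes: it is clamped at an unmeasured length, tip's end 102 to 138 mm below here, fixed below 40 N. Find it by touch.
- seat (a point): Where the hook hangs in the fixed stand: centre of the collar's underside when home, 185 mm above the bench; hook and seat axes then agree (hook_grip 31 mm above). The fork's slot is 16 mm wide, open to -y; a 4 mm high lip stands 4 mm off the collar on all sides. The hook lifts straight up through the slot, or up 8 mm and out to -y. Base 110 mm square; nothing is higher than the lip.
- mug_mid (a point): Bystander, leave alone: yellow mug, 80 mm across, 95 mm high; point at its middle (40 mm up).
- can_mid (a point): Bystander, leave alone: blue spray can, 60 mm across, 190 mm high; point at its middle (90 mm up).
- driver_mid (a point): Bystander, leave alone: red-handled screwdriver lying down; point at its middle (10 mm up).
- gear_mid (a point): Bystander, leave alone: dark steel gear wheel, 90 mm across, 35 mm high; point at its middle (20 mm up).
Mind the look-alikes: they are no part of the job. Of the things shaped like the part that bears seat, the grey one is meant.

How it is judged (in metres and radians):
On the way, in this order (a step that is already met when the one before it is completed fails the run):
1. the hook has been lifted out of its stand (distance of hook_grip from where it was at the start of the episode above 0.06 m), for 0.1 s.
2. the hook draws the ring along inside the gap (contact force between hook and ring above 0.5 N and distance of ring_center from where it was at the start of the episode above 0.008 m and y of ring_center in the frame of bay below -0.005 m), for 0.1 s.
3. the ring lies flat on the mat, wholly clear of the gap (y of ring_center in the frame of bay between 0.018 and 0.125 m and x of ring_center in the frame of bay between -0.075 and 0.075 m and z of ring_center in the frame of bay between 0.009 and 0.016 m and angle between ring_center's own z axis and vertical below 0.15 rad), for 0.2 s.
At the end, for the whole second after the job is handed in: The ring lies flat (within 0.15 rad) and at rest on the mat, its centre 18 to 125 mm out from the gap's mouth and within 75 mm of the gap's line; the hook hangs upright (within 0.08 rad) in its stand, handle centre within 10 mm sideways and 5 mm in height of its home place, let go and at rest (all of step 3 and linear speed of ring below 0.01 m/s and z of hook_grip in the frame of seat between 0.026 and 0.036 m and horizontal distance between hook_grip and seat below 0.01 m and angle between hook_grip's own z axis and vertical below 0.08 rad and linear speed of hook below 0.02 m/s and contact force between the fingers and hook below 0.1 N); the robot touches nothing.
It fails at once if the fingers touch the ring (contact force between the fingers and ring above 0.3 N).
It fails at once if the hook presses on the casing, chest, gap floor, mat or strip with more than 18 N (contact force between hook and bay above 18 N).
It fails at once if the hook presses on the ring with more than 18 N (contact force between hook and ring above 18 N).
It fails at once if another thing on the bench is moved by more than 20 mm (distance of any of mug_mid, can_mid, driver_mid, gear_mid from where it was at the start of the episode above 0.02 m).
It also fails if it takes over 72 s, if anything falls off the work surface, if the arm or the gripper's body presses on something with over 40 N, if the wrist force passes 120 N, or if a joint passes its speed limit or range.

## Working session

There is one attempt and no reset: what is moved stays moved. The work goes in short steps, Python scripts to look and compute and a shell command to move; the robot and the scene stay as the last step left them, time stands still between calls to the robot, and variables do not carry over. Pictures are saved under pics/ and viewed, and the job is handed in when it is done.

```bash
ls -la; mkdir -p pics; python3 - <<'E'
from rig import robot
import cv2
s=robot.observe(); print(s)
for n in ("side","top","wrist"):
    print(n,robot.camera_info(n))
    im=robot.capture(n); cv2.imwrite(f"pics/{n}0.png",im[:,:,::-1])
E
```

```text
total 12
drwxr-xr-x  3 agent agent 4096 Dec  6 08:27 .
drwxr-xr-x 23 root  root  4096 Dec  6 08:27 ..
drwxr-xr-x  2 agent agent 4096 Dec  6 08:27 pics
{'time_s': 0.0, 'joint_positions': array([ 1.27807135,  0.46945612, -0.04858636,  1.53370581,  0.02408355,
        1.14100727, -0.0823451 ]), 'qd': array([-0.00104   , -0.00034151,  0.0004135 ,  0.00029906, -0.00140573,
        0.00273542,  0.00229357]), 'joint_efforts': array([-1.07539981e-03, -5.10311830e+01, -4.69857675e-02, -2.37715209e+01,
        1.06658338e-02,  7.53009401e-03,  2.72746050e-06]), 'eef_pos': array([ 175.87736814, -651.0687718 ,  230.24646952]), 'tcp_rot': array([-0.7008498 , -0.0936909 ,  0.70107918, -0.09230143]), 'force': array([-0.15555985,  0.45588896,  1.3586374 ]), 'moment': array([-0.02980038,  0.02880977, -0.03529931]), 'gripper_width': 0.9986570173646581}
side {'vertical_fov': 57.70701845193706, 'cx': 254.99122221048322, 'cy': 192.9170159805095, 'k1': -0.017628560676971192, 'cam_to_world': array([[-9.99463236e-01,  8.64157065e-03, -3.16000356e-02,
         4.21421234e+02],
       [-2.93422030e-02, -6.651
[... 482 characters left out ...]
9e-03,  7.05702343e-03,
         8.15492519e+01],
       [ 7.54306508e-03,  1.02732731e-01,  9.94680395e-01,
         1.26984245e+03],
       [ 0.00000000e+00,  0.00000000e+00,  0.00000000e+00,
         1.00000000e+00]])}
wrist {'vertical_fov': 61.65233106278224, 'cx': 255.9640110995136, 'cy': 189.60822405483705, 'k1': -0.09101174049984301, 'cam_to_world': array([[ 2.61278019e-01,  9.17497150e-01,  2.99887939e-01,
         2.52461768e+02],
       [-9.65261989e-01,  2.48913879e-01,  7.94428932e-02,
        -6.30773338e+02],
       [-1.75764206e-03, -3.10227111e-01,  9.50660849e-01,
         3.72584958e+02],
       [ 0.00000000e+00,  0.00000000e+00,  0.00000000e+00,
         1.00000000e+00]])}
```

View pics/side0.png

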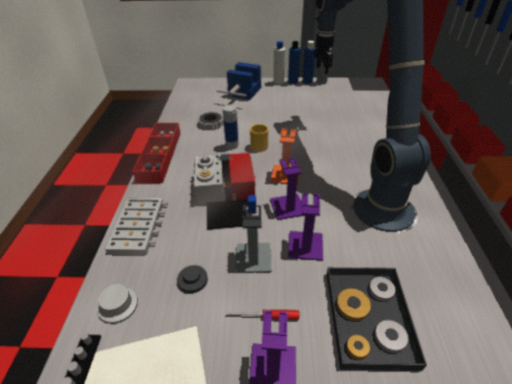

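View pics/top0.png

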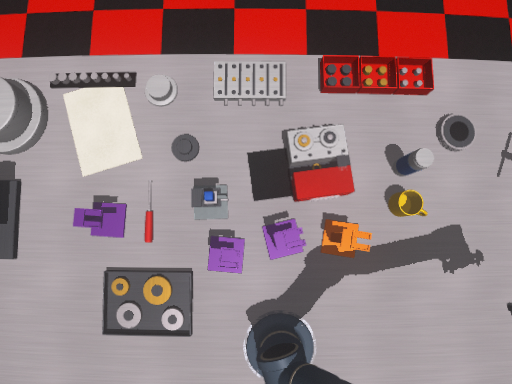

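View pics/wrist0.png

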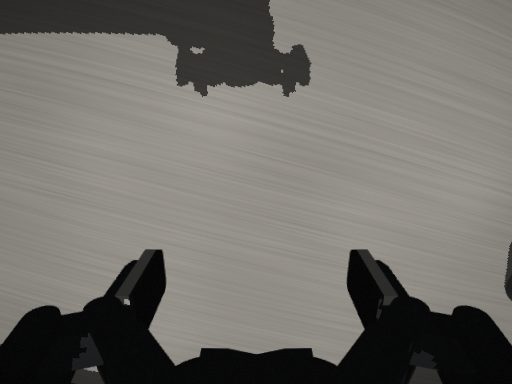

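The side view shows a grey stand at (253,250) holding the blue-handled hook, with purple and orange stands as look-alikes. The bay (red chest and aluminium casing) is at about (225,178), with the mat in front of it. In the top view the grey stand is at (210,197), the bay at (318,162), the mat at (268,174), the arm's base at (280,345), the screwdriver at (150,212), the mug at (407,203) and the can at (415,160).

Candidates for the stand (top view): grey (210,197), purple (100,219), (226,253) and (284,238), orange (347,237). I choose the grey one. I'll measure it next and check it in a close crop.

```bash
cat > h.py <<'E'
import numpy as np, cv2
from rig import robot
def K(ci):
    f=192/np.tan(np.radians(ci["vertical_fov"]/2))
    return f
def ray(ci,uv):
    f=K(ci); d=np.array([(uv[0]-ci["cx"])/f,(uv[1]-ci["cy"])/f])
    s=d.copy()
    for _ in range(30): s=d/(1+ci["k1"]*(s@s))
    T=ci["cam_to_world"]; return T[:3,3], T[:3,:3]@np.array([s[0],-s[1],-1.])
def onz(ci,uv,z):
    o,d=ray(ci,uv); return o+d*(z-o[2])/d[2]
def proj(ci,p):
    T=ci["cam_to_world"]; c=T[:3,:3].T@(np.asarray(p,float)-T[:3,3])
    s=np.array([c[0],-c[1]])/-c[2]; s=s*(1+ci["k1"]*(s@s)); f=K(ci)
    return np.array([ci["cx"],ci["cy"]])+f*s
def tri(obs):
    A=np.zeros((3,3));b=np.zeros(3)
    for ci,uv in obs:
        o,d=ray(ci,uv); d=d/np.linalg.norm(d); P=np.eye(3)-np.outer(d,d); A+=P;b+=P@o
    p=np.linalg.solve(A,b)
    return p,[np.round(proj(ci,p)-uv,1) for ci,uv in obs]
E
python3 - <<'E'
from h import *
for cam in ("top","side"):
    for q in ("hook_grip","seat","hook_collar","bay","mat_mid","strap_mid","strip_mid","ring_center","mug_mid","can_mid","driver_mid","gear_mid"):
        try:
            r=robot.recognise(cam,q); print(cam,q,[(np.round(x["xy"]),round(x["p"],2)) for x in r[:5]])
        except Exception as e: print(cam,q,e)
t=cv2.imread("pics/top0.png"); cv2.imwrite("pics/tc.png",cv2.resize(t[100:250,180:370],None,fx=4,fy=4,interpolation=cv2.INTER_CUBIC))
t=cv2.imread("pics/side0.png"); cv2.imwrite("pics/sc.png",cv2.resize(t[130:290,170:330],None,fx=3.7,fy=3.7,interpolation=cv2.INTER_CUBIC))
E
```

```text
top hook_grip [(array([210., 198.]), 0.71)]
top seat [(array([101., 218.]), 0.85), (array([342., 238.]), 0.76), (array([224., 257.]), 0.72), (array([282., 236.]), 0.72), (array([210., 206.]), 0.64)]
top hook_collar [(array([303., 169.]), 0.68), (array([212., 196.]), 0.53)]
top bay []
top mat_mid [(array([309., 167.]), 0.91)]
top strap_mid [(array([307., 168.]), 0.61)]
top strip_mid [(array([304., 167.]), 0.93)]
top ring_center [(array([306., 167.]), 0.57)]
top mug_mid [(array([410., 205.]), 0.88)]
top can_mid [(array([412., 159.]), 0.56)]
top driver_mid [(array([148., 226.]), 0.85), (array([409., 162.]), 0.42)]
top gear_mid [(array([186., 146.]), 0.87)]
side hook_grip [(array([248., 204.]), 0.66)]
side seat [(array([288., 199.]), 0.98), (array([305., 235.]), 0.82), (array([272., 356.]), 0.81), (array([282., 159.]), 0.63), (array([251., 250.]), 0.58)]
side hook_collar [(array([250., 208.]), 0.56)]
side bay [(array([223., 186.]), 0.64)]
side mat_mid [(array([220., 185.]), 0.61)]
side strap_mid [(array([225., 187.]), 0.81)]
side strip_mid [(array([224., 185.]), 0.76)]
side ring_center [(array([223., 184.]), 0.7)]
side mug_mid [(array([259., 135.]), 0.95)]
side can_mid [(array([231., 126.]), 0.56), (array([194., 278.]), 0.21)]
side driver_mid [(array([283., 311.]), 0.83), (array([223., 188.]), 0.74)]
side gear_mid [(array([223., 184.]), 0.72), (array([188., 278.]), 0.61)]
```

View pics/tc.png

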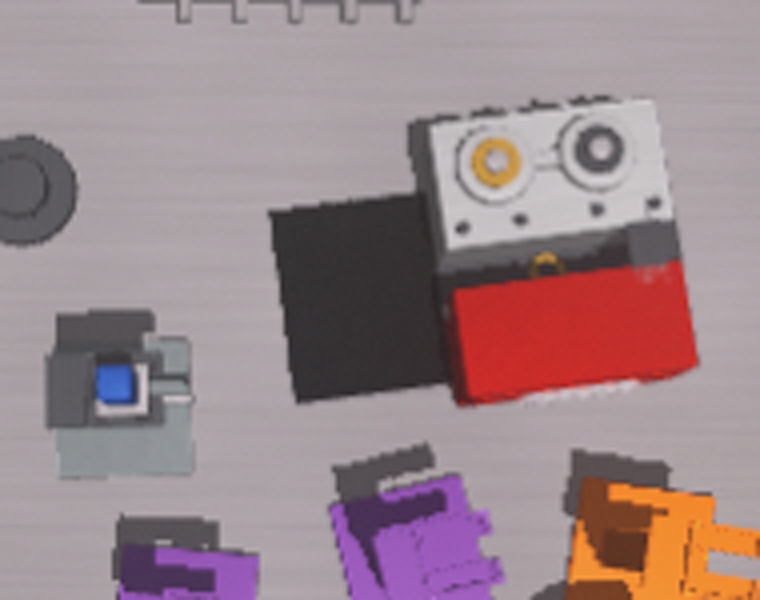

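View pics/sc.png

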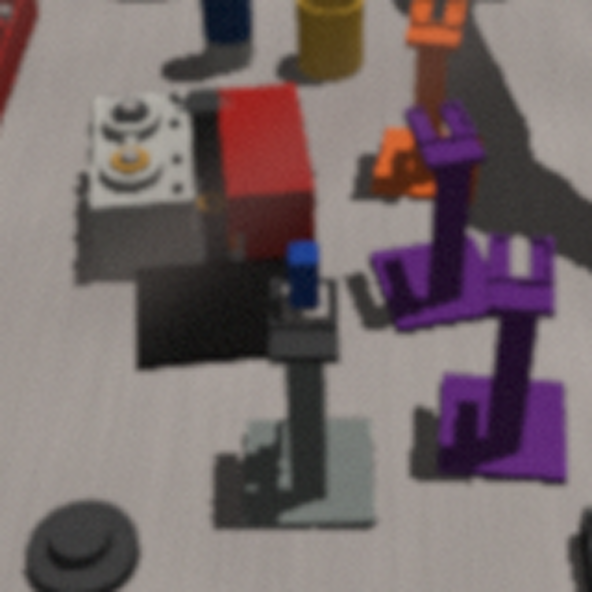

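```bash
cat > fit.py <<'E'
from h import *
from scipy.optimize import least_squares
T=robot.camera_info("top");S=robot.camera_info("side")
tp=lambda x,y:np.array([180+x/4-.375,100+y/4-.375])
sp=lambda x,y:np.array([170+x/3.7-.37,130+y/3.7-.37])
def fit(obs,x0):
    def w(p,q): c,s=np.cos(p[2]),np.sin(p[2]); return np.array([p[0]+c*q[0]-s*q[1],p[1]+s*q[0]+c*q[1],q[2]])
    def r(p): return np.concatenate([proj(ci,w(p,q))-uv for ci,q,uv in obs])
    o=least_squares(r,x0,loss="soft_l1"); return o.x,np.round(o.fun.reshape(-1,2) if 0 else r(o.x).reshape(-1,2),1),w
bay=[(T,(80,130,8),tp(270,211)),(T,(-80,130,8),tp(297,404)),(T,(-15,0,93),tp(455,292)),(T,(15,0,93),tp(445,250)),(T,(121,0,93),tp(430,122)),
 (S,(121,0,93),sp(90,205)),(S,(15,0,93),sp(193,205)),(S,(-15,0,93),sp(228,205)),(S,(-105,0,93),sp(314,188)),(S,(80,130,8),sp(138,368))]
p,r,w=fit(bay,[500,0,0]);print("bay",p[:2],np.degrees(p[2]));print(r)
for nm,uv in (("ring",tp(546,262)),("strap",tp(655,245))):
    for z in (8,11,14,90,93):
        q=onz(T,uv,z)[:2]-p[:2]; c,s=np.cos(p[2]),np.sin(p[2]); print(nm,z,[c*q[0]+s*q[1],-s*q[0]+c*q[1]])
print("handle top",onz(T,tp(114,384),241),"side",)
print("tri",tri([(T,tp(114,384)),(S,sp(302,250))]))
for z in (0,10,): print([np.round(onz(T,tp(*c),z)) for c in ((58,478),(192,474),(188,338))])
print("bench base side",[np.round(onz(S,sp(*c),0)) for c in ((378,526),(215,526))])
E
python3 fit.py
```

```text
bay [561.22499595 -32.39797538] 7.541125743787264
[[-0.2  0.4]
 [-0.8  0.3]
 [-0.8 -0.2]
 [ 0.3  0.6]
 [-0.6 -0.9]
 [-1.6  0. ]
 [ 0.6 -2.3]
 [-0.4 -2.9]
 [ 1.6 -0.3]
 [-0.4 -1.5]]
ring 8 [np.float64(10.652395248759486), np.float64(-90.37247415767834)]
ring 11 [np.float64(10.213350008989483), np.float64(-89.82957612560216)]
ring 14 [np.float64(9.774304769219585), np.float64(-89.28667809352602)]
ring 90 [np.float64(-1.348174638285176), np.float64(-75.53326128092965)]
ring 93 [np.float64(-1.7872198780551827), np.float64(-74.9903632488535)]
strap 8 [np.float64(13.528818087282627), np.float64(-182.22797381765932)]
strap 11 [np.float64(13.082934221570508), np.float64(-181.46669154996272)]
strap 14 [np.float64(12.637050355858374), np.float64(-180.7054092822662)]
strap 90 [np.float64(1.3413257578168327), np.float64(-161.41959183395343)]
strap 93 [np.float64(0.8954418921046994), np.float64(-160.6583095662569)]
handle top [460.8347522  204.35006295 241.        ] side
tri (array([461.41855283, 204.52386825, 239.50440944]), [array([ 0. , -0.2]), array([0.2, 0. ])])
[array([405., 278.,   0.]), array([409., 168.,   0.]), array([520., 173.,   0.])]
[array([405., 276.,  10.]), array([409., 168.,  10.]), array([519., 172.,  10.])]
bench base side [array([402., 278.,   0.]), array([536., 281.,   0.])]
```

```bash
cat >> h.py <<'E'
from scipy.spatial.transform import Rotation as Rn
def st():
    s=robot.observe(); R=Rn.from_quat(s["tcp_rot"]).as_matrix(); return s,R
def to(target,ydir_deg=None):
    """shift in tool axes (mm) to world target; spin (deg) so tool y lies along world heading ydir_deg (mod 180)"""
    s,R=st(); d=R.T@(np.asarray(target)-s["eef_pos"])
    y=R[:,1]; h=np.degrees(np.arctan2(y[1],y[0]))
    out=f"t={s['time_s']:.2f} tcp {np.round(s['eef_pos'],1)} tilt(x axis) {np.round(R[:,0],3)} yheading {h:.1f} F {np.round(s['force'],1)} g {s['gripper_width']:.2f}\n shift mm {np.round(d,1)}"
    if ydir_deg is not None:
        e=(ydir_deg-h+90)%180-90
        out+=f" spin {-e*np.sign(-R[2,0]) if 1 else 0:.1f} (tool x down => spin=-dheading)"
    print(out)
E
python3 - <<'E'
from h import *
to([461,204,300],92)
s,R=st(); print(np.round(R,3), s["joint_positions"])
T=robot.camera_info("top")
print(onz(T,(420,157),190),onz(T,(408,203),95))
E
```

```text
t=1.35 tcp [ 176.1 -651.6  231.3] tilt(x axis) [ 0. -0. -1.] yheading -74.9 F [-0.3 -0.2  0.1] g 1.00
 shift mm [ -68.7 -751.7 -498.2] spin 13.1 (tool x down => spin=-dheading)
[[ 0.     0.261 -0.965]
 [-0.    -0.965 -0.261]
 [-1.     0.    -0.   ]] [ 1.27806112  0.46860933 -0.04860832  1.53249869  0.0241241   1.14101294
 -0.08227047]
[ 579.17908831 -392.11304775  190.        ] [ 453.76094051 -389.7143956    95.        ]
```

```bash
python3 -c "
from h import *
to([560,-200,330],92)"
```

```text
t=1.35 tcp [ 176.1 -651.6  231.3] tilt(x axis) [ 0. -0. -1.] yheading -74.9 F [-0.3 -0.2  0.1] g 1.00
 shift mm [ -98.7 -335.9 -488.4] spin 13.1 (tool x down => spin=-dheading)
```

```bash
python3 -m jog '{"xyz":[[-0.05,0,0],[-0.05,0,0]],"spin":[6.5,6.6]}'; python3 -c "
from h import *
to([560,-200,330],92)"
```

```text
time_s: 1.6
eef_pos: [175.2, -649.6, 328.2]
tcp_rot: [-0.706, -0.014, 0.708, -0.006]
force: [-0.9, -0.3, -0.1]
gripper_width: 1.001
t=1.60 tcp [ 175.2 -649.6  328.2] tilt(x axis) [-0.003  0.01  -1.   ] yheading -88.4 F [-0.9 -0.3 -0.1] g 1.00
 shift mm [   1.7 -438.5 -397.3] spin -0.4 (tool x down => spin=-dheading)
```

```bash
python3 -m jog '{"xyz":[[0,-0.045,-0.04],[0,-0.045,-0.04],[0,-0.045,-0.04],[0,-0.045,-0.04],[0,-0.045,-0.04]],"spin":[0,0,0,0,0]}';python3 -m jog '{"xyz":[[0,-0.045,-0.04],[0,-0.045,-0.04],[0,-0.045,-0.04],[0,-0.045,-0.04],[0,-0.045,-0.04]],"spin":[0,0,0,0,0]}'; python3 -c "
from h import *
to([461,204,300],92)"
```

```text
time_s: 2.22
eef_pos: [371.3, -420.1, 334.2]
tcp_rot: [0.707, 0.004, -0.707, 0.006]
force: [0.8, 0.3, 0.4]
gripper_width: 1.003
time_s: 2.85
eef_pos: [573.3, -184.4, 335.4]
tcp_rot: [0.708, 0.003, -0.706, 0.007]
force: [0.1, -0.7, 0.3]
gripper_width: 1.001
t=2.85 tcp [ 573.3 -184.4  335.4] tilt(x axis) [ 0.004 -0.006 -1.   ] yheading -89.2 F [ 0.1 -0.7  0.3] g 1.00
 shift mm [  32.7 -390.1  107. ] spin -1.2 (tool x down => spin=-dheading)
```

```bash
python3 - <<'E'
from h import *
im=robot.capture("wrist"); cv2.imwrite("pics/w1.png",im[:,:,::-1])
ci=robot.camera_info("wrist"); np.save("w1.npy",ci["cam_to_world"]); print(ci["cam_to_world"])
p=np.array([561.2,-32.4]);c,s=np.cos(.1316),np.sin(.1316)
for q in ((0,-89,11),(15,0,93),(15,-168,93),(121,0,93)): print(q,proj(ci,[p[0]+c*q[0]-s*q[1],p[1]+s*q[0]+c*q[1],q[2]]))
E
```

```text
[[ 2.77015350e-02  9.52807201e-01  3.02309547e-01  6.56578020e+02]
 [-9.99615264e-01  2.68266451e-02  7.04660726e-03 -1.72155941e+02]
 [-1.39589279e-03 -3.02388440e-01  9.53183761e-01  4.78008638e+02]
 [ 0.00000000e+00  0.00000000e+00  0.00000000e+00  1.00000000e+00]]
(0, -89, 11) [219.67186071 146.71014002]
(15, 0, 93) [139.37305099 154.21855876]
(15, -168, 93) [275.75444418 139.52844694]
(121, 0, 93) [121.78915746  64.42351483]
```

View pics/w1.png

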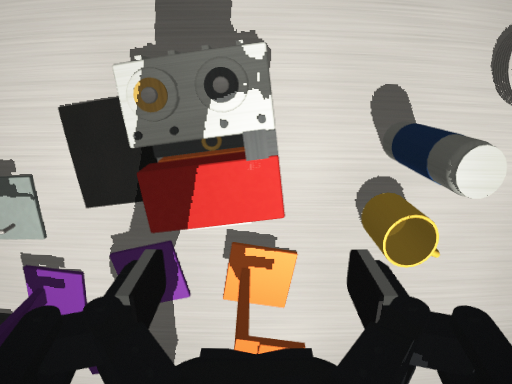

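The wrist view shows the ring in the gap at (211,142), the orange strip on the chest side, the strap at (260,145) and a decoy gold ring on the boss at (150,95). I'll look straight down the gap once.

```bash
python3 -m jog '{"xyz":[[0.005,-0.03,0.042],[0,-0.03,0.042],[0,0,0]],"spin":[0,0,0]}'; python3 - <<'E'
from h import *
ci=robot.camera_info("wrist"); im=robot.capture("wrist"); cv2.imwrite("pics/w2.png",im[:,:,::-1])
np.save("w2.npy",ci["cam_to_world"]); print(ci["cam_to_world"])
for q in ("ring_center","strap_mid","strip_mid","mat_mid"): print(q,[(np.round(x["xy"],1),round(x["p"],2)) for x in robot.recognise("wrist",q)])
cv2.imwrite("pics/w2c.png",cv2.resize(im[0:220,60:320,::-1],None,fx=3,fy=3,interpolation=cv2.INTER_CUBIC)[:600])
E
```

```text
time_s: 3.28
eef_pos: [492.1, -111.5, 328.1]
tcp_rot: [0.71, 0.013, -0.704, 0.011]
force: [0.3, -0.4, 0.9]
gripper_width: 1.002
[[ 3.50102233e-02  9.52305092e-01  3.03132474e-01  5.70250162e+02]
 [-9.99382379e-01  3.42785658e-02  7.73571829e-03 -1.09340075e+02]
 [-3.02418255e-03 -3.03216082e-01  9.52917028e-01  4.70915439e+02]
 [ 0.00000000e+00  0.00000000e+00  0.00000000e+00  1.00000000e+00]]
ring_center [(array([261.3,  90.1]), 0.53)]
strap_mid [(array([239.3,  84.8]), 0.69)]
strip_mid [(array([245.4,  86.6]), 0.86)]
mat_mid [(array([239.9,  85.4]), 0.64)]
```

View pics/w2.png

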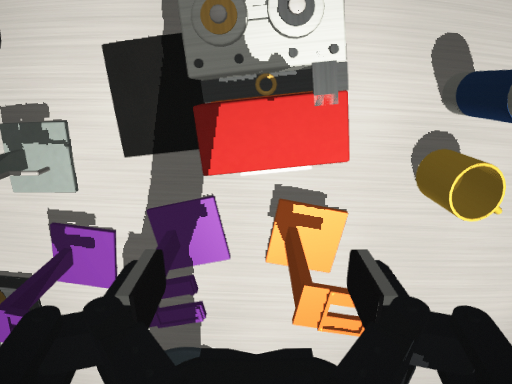

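View pics/w2c.png

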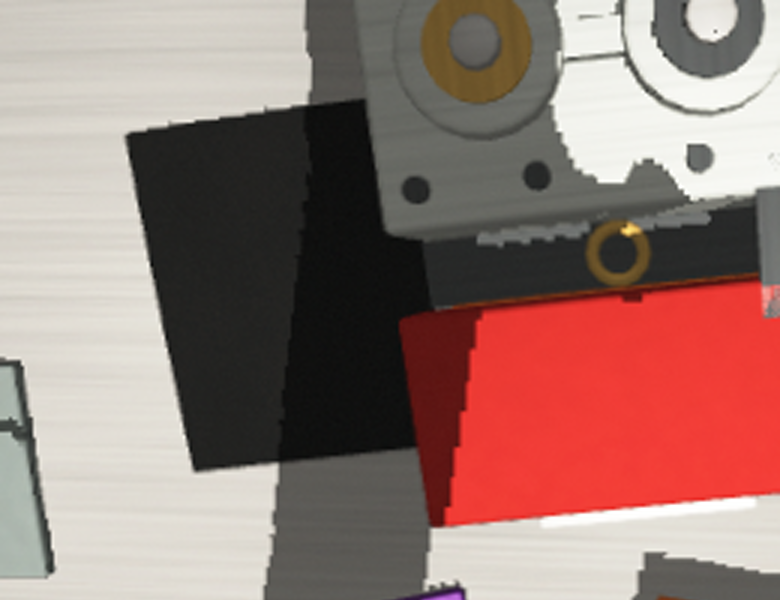

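```bash
cat > fit2.py <<'E'
from fit import *
W=robot.camera_info("wrist"); W["cam_to_world"]=np.load("w2.npy")
wp=lambda x,y:np.array([60+x/3-.33,y/3-.33])
wb=[(W,(80,130,8),wp(127,133)),(W,(-80,130,8),wp(193,470)),(W,(15,0,93),wp(388,237)),(W,(-15,0,93),wp(401,320)),(W,(-105,0,93),wp(431,526))]
for nm,ob in (("wrist",wb),("top",bay[:5]),("all",bay+wb)):
    p,r,w=fit(ob,[561,-32,.13]);print(nm,p[:2],np.degrees(p[2]));
    if nm!="top":print(r.tolist())
    q=onz(W,wp(618,253),11)[:2]-p[:2]; c,s=np.cos(p[2]),np.sin(p[2]); print("ring bay",[c*q[0]+s*q[1],-s*q[0]+c*q[1]],onz(W,wp(618,253),11))
    q=onz(W,wp(760,230),93)[:2]-p[:2];print("strap near edge",[c*q[0]+s*q[1],-s*q[0]+c*q[1]])
E
python3 fit2.py | tail -12;python3 -c "
from h import *
to([461,204,300],92)"
```

```text
bench base side [array([402., 278.,   0.]), array([536., 281.,   0.])]
wrist [563.61531209 -34.1623204 ] 7.507178535916573
[[0.2, -0.6], [0.5, 0.4], [-0.2, -0.1], [-0.7, -0.8], [0.3, 5.4]]
ring bay [np.float64(1.1499225663084207), np.float64(-87.79073159413223)] [ 576.22527304 -121.05031589   11.        ]
strap near edge [np.float64(3.9123784195106346), np.float64(-139.26805420949398)]
top [561.36459225 -33.78114816] 7.483923194097597
ring bay [np.float64(3.36745521626961), np.float64(-88.46133458108807)] [ 576.22527304 -121.05031589   11.        ]
strap near edge [np.float64(6.150804574601434), np.float64(-139.937531724393)]
all [563.18752728 -33.84916239] 7.606177462937794
[[0.2, -0.2], [-0.3, -0.3], [-0.4, -0.9], [0.8, 0.0], [-0.2, -1.5], [-2.1, -0.2], [0.1, -2.6], [-0.9, -3.2], [1.1, -0.6], [-0.9, -1.8], [-0.0, -0.1], [0.4, 0.8], [-0.5, 0.3], [-0.9, -0.4], [0.2, 5.7]]
ring bay [np.float64(1.3808013094414395), np.float64(-88.15961305917683)] [ 576.22527304 -121.05031589   11.        ]
strap near edge [np.float64(4.054307619070574), np.float64(-139.6416319589762)]
t=3.52 tcp [ 495.1 -114.8  327.8] tilt(x axis) [ 0.008  0.004 -1.   ] yheading -88.3 F [-0.2  0.6 -0.3] g 1.00
 shift mm [  28.8 -319.6   24.9] spin -0.3 (tool x down => spin=-dheading)
```

```bash
python3 -m jog '{"xyz":[[0,-0.052,0.004],[0,-0.052,0.004],[0,-0.052,0.004],[0,-0.052,0.004],[0,-0.052,0.004]],"spin":[0,0,0,0,0]}'; python3 -m jog '{"xyz":[[0,-0.05,0],[0,0,0]],"spin":[0,0]}'; python3 - <<'E'
from h import *
ci=robot.camera_info("wrist"); im=robot.capture("wrist"); cv2.imwrite("pics/w3.png",im[:,:,::-1])
np.save("w3.npy",ci["cam_to_world"])
to([461,204,300],92)
for q in ("hook_grip","seat","hook_collar"): print(q,[(np.round(x["xy"],1),round(x["p"],2)) for x in robot.recognise("wrist",q)])
E
```

```text
time_s: 4.15
eef_pos: [474.6, 143.4, 328.1]
tcp_rot: [0.71, 0.006, -0.704, 0.002]
force: [0.8, -0.2, 0.4]
gripper_width: 1.001
time_s: 4.4
eef_pos: [474.7, 199.0, 328.5]
tcp_rot: [0.71, 0.009, -0.704, 0.002]
force: [-0.8, -1.5, -0.0]
gripper_width: 0.998
t=4.45 tcp [475.4 196.3 328.2] tilt(x axis) [ 0.009  0.008 -1.   ] yheading -89.3 F [ 0.7 -0.5  0.4] g 1.00
 shift mm [28.2 -7.7 14.5] spin -1.3 (tool x down => spin=-dheading)
hook_grip [(array([249.8, 191.5]), 0.94), (array([176.8,  23.7]), 0.65)]
seat [(array([434.8,  83.5]), 0.72), (array([231. , 156.1]), 0.67), (array([403.4, 244.2]), 0.65), (array([272. , 272.6]), 0.64), (array([487., 232.]), 0.58)]
hook_collar [(array([246.2, 196.5]), 0.98)]
```

View pics/w3.png

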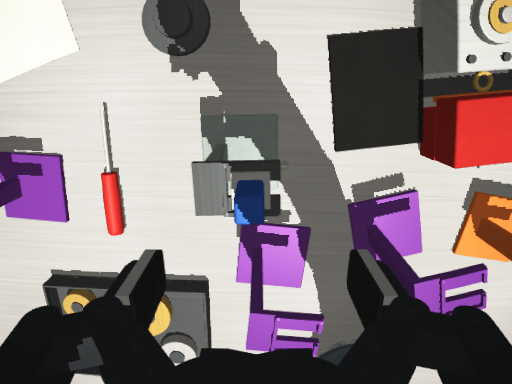

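```bash
python3 - <<'E'
import cv2
im=cv2.imread("pics/w3.png"); cv2.imwrite("pics/w3c.png",cv2.resize(im[100:250,170:330],None,fx=4,fy=4,interpolation=cv2.INTER_CUBIC))
E
```

```text
(no output)
```

View pics/w3c.png

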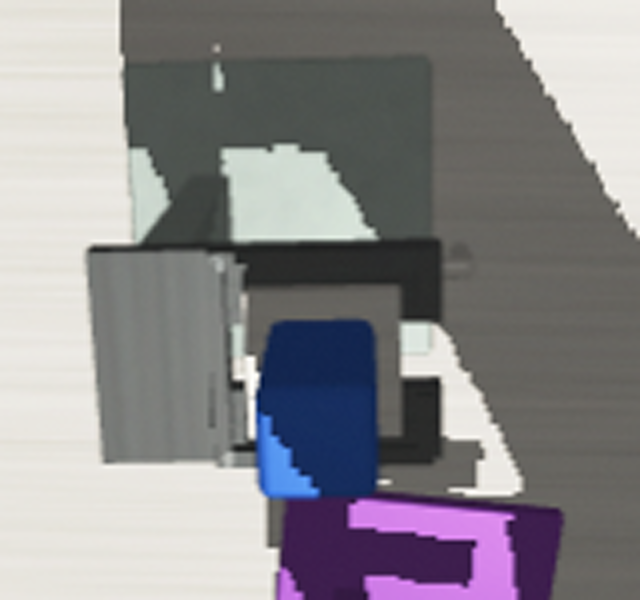

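```bash
python3 - <<'E'
from h import *
W=robot.camera_info("wrist"); W["cam_to_world"]=np.load("w3.npy")
c=lambda x,y:(170+x/4-.375,100+y/4-.375)
print("handle top",onz(W,c(317,441),241))
for a in ((258,387),(376,387),(262,495),(377,495)): print(onz(W,c(*a),241))
for a in ((248,285),(402,285)): print("collar +x edge",onz(W,c(*a),191))
for a in ((88,250),(440,240),(104,463),(440,460)): print("fork",onz(W,c(*a),185))
for a in ((123,62),(431,55)): print("base",onz(W,c(*a),8))
E
```

```text
handle top [463.34599815 204.86582522 241.        ]
[474.05931519 216.14244311 241.        ]
[474.49887185 193.81577919 241.        ]
[451.86579973 215.46919381 241.        ]
[452.3339186 193.0926406 241.       ]
collar +x edge [481.18611586 222.07770046 191.        ]
collar +x edge [481.83014218 187.48323371 191.        ]
fork [487.27713771 259.22124072 185.        ]
fork [491.00312704 178.92702828 185.        ]
fork [434.88633593 257.64355708 185.        ]
fork [437.36748934 176.86207242 185.        ]
base [515.49839348 281.43462718   8.        ]
base [519.56135726 172.29671045   8.        ]
```

```bash
python3 -m jog '{"xyz":[[0.03,-0.0085,0.0125],[0.04,0,0],[0.03,0,0]],"spin":[-1.3,0,0]}'; python3 -c "
from h import *
to([462.5,204.7,199],92)"
```

```text
time_s: 4.97
eef_pos: [468.1, 197.7, 228.2]
tcp_rot: [0.713, 0.009, -0.701, 0.004]
force: [0.8, 0.7, 0.2]
gripper_width: 1.004
t=4.97 tcp [468.1 197.7 228.2] tilt(x axis) [ 0.017  0.006 -1.   ] yheading -88.9 F [0.8 0.7 0.2] g 1.00
 shift mm [29.1 -7.   6. ] spin -0.9 (tool x down => spin=-dheading)
```

```bash
python3 -m jog '{"xyz":[[0.015,-0.007,0.006],[0.012,0,0],[0,0,0]],"spin":[-0.9,0,0]}'; python3 -c "
from h import *
to([462.5,204.7,199],92)"
```

```text
time_s: 5.35
eef_pos: [462.6, 202.0, 199.0]
tcp_rot: [0.712, 0.012, -0.702, 0.009]
force: [-0.6, -0.3, -0.0]
gripper_width: 1.002
t=5.35 tcp [462.6 202.  199. ] tilt(x axis) [ 0.014  0.005 -1.   ] yheading -88.3 F [-0.6 -0.3 -0. ] g 1.00
 shift mm [ 0.  -2.7  0.1] spin -0.3 (tool x down => spin=-dheading)
```

```bash
python3 -m jog '{"xyz":[[0,-0.003,0],[0,0,0]],"spin":[-0.2,0]}'; python3 -m jog '{"xyz":[[0,0,0],[0,0,0],[0,0,0],[0,0,0],[0,0,0]],"spin":[0,0,0,0,0]}' 0.15 80; python3 -c "
from h import *
to([462.5,204.7,199],92)"
```

```text
time_s: 5.6
eef_pos: [463.8, 205.7, 200.7]
tcp_rot: [0.713, 0.014, -0.701, 0.01]
force: [0.7, -0.0, 0.6]
gripper_width: 1.002
time_s: 6.22
eef_pos: [464.6, 206.0, 202.0]
tcp_rot: [0.714, 0.014, -0.7, 0.009]
force: [1.5, -0.5, 0.0]
gripper_width: 0.269
t=6.22 tcp [464.6 206.  202. ] tilt(x axis) [ 0.02   0.007 -1.   ] yheading -88.1 F [ 1.5 -0.5  0. ] g 0.27
 shift mm [3.  1.3 2.2] spin -0.1 (tool x down => spin=-dheading)
```

```bash
python3 -m jog '{"xyz":[[-0.01,0,0],[-0.015,0,0],[0,0,0]],"spin":[0,0,0]}'; python3 -c "
from h import *
to([464.6,206,350],92)"
```

```text
time_s: 6.6
eef_pos: [463.7, 205.8, 228.5]
tcp_rot: [0.714, 0.014, -0.7, 0.01]
force: [0.1, 0.9, -1.5]
gripper_width: 0.274
t=6.60 tcp [463.7 205.8 228.5] tilt(x axis) [ 0.02   0.007 -1.   ] yheading -88.1 F [ 0.1  0.9 -1.5] g 0.27
 shift mm [-121.5   -0.8   -3.3] spin -0.1 (tool x down => spin=-dheading)
```

```bash
python3 -m jog '{"xyz":[[-0.04,0,0],[-0.04,0,0],[-0.04,0,0],[0,0,0]],"spin":[0,0,0,0]}'; python3 - <<'E'
from h import *
to([464.6,206,350],92)
for n in ("side","wrist"):
    im=robot.capture(n); cv2.imwrite(f"pics/{n}4.png",im[:,:,::-1])
    if n=="side": cv2.imwrite("pics/s4c.png",cv2.resize(im[110:280,190:330,::-1],None,fx=3.5,fy=3.5,interpolation=cv2.INTER_CUBIC))
E
```

```text
time_s: 7.1
eef_pos: [461.5, 204.4, 351.9]
tcp_rot: [0.714, 0.014, -0.7, 0.01]
force: [-1.0, 0.2, -2.1]
gripper_width: 0.269
t=7.10 tcp [461.5 204.4 351.9] tilt(x axis) [ 0.02   0.006 -1.   ] yheading -88.1 F [-1.   0.2 -2.1] g 0.27
 shift mm [ 1.9 -1.5 -3.1] spin -0.1 (tool x down => spin=-dheading)
```

View pics/s4c.png

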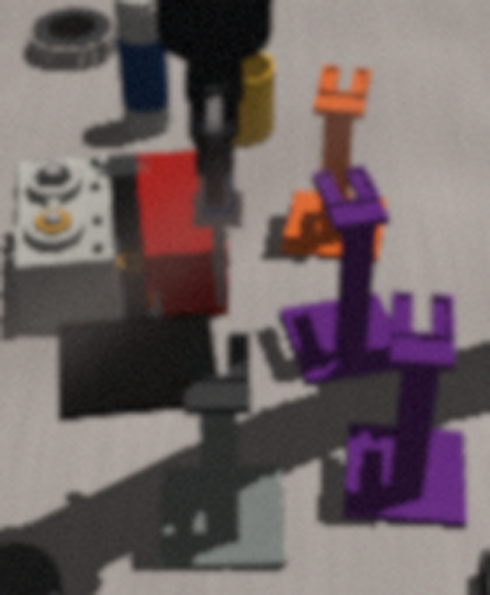

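View pics/wrist4.png

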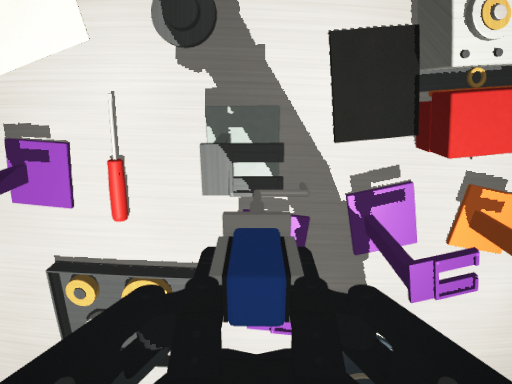

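```bash
python3 - <<'E'
import cv2
im=cv2.imread("pics/wrist4.png"); cv2.imwrite("pics/w4c.png",cv2.resize(im[150:340,190:340],None,fx=4,fy=3.15,interpolation=cv2.INTER_CUBIC)); cv2.imwrite("pics/w4c.png",cv2.resize(im[150:290,200:340],None,fx=4.2,fy=4.2,interpolation=cv2.INTER_CUBIC))
E
```

```text
(no output)
```

View pics/w4c.png

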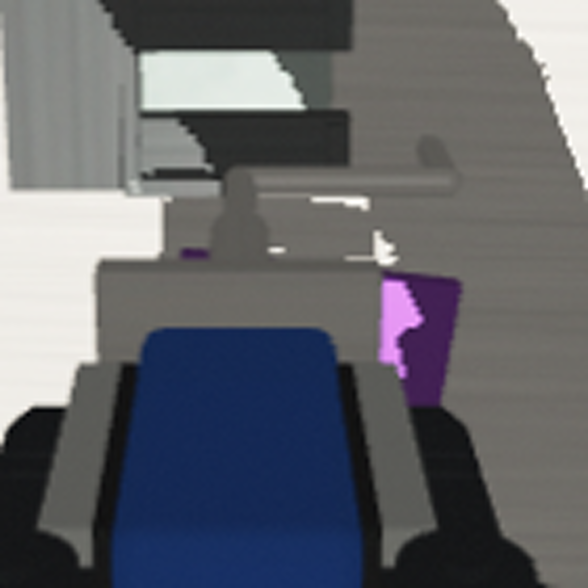

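```bash
python3 - <<'E'
from h import *
ci=robot.camera_info("wrist"); s=robot.observe(); print(s["eef_pos"])
c=lambda x,y:(200+x/4.2-.38,150+y/4.2-.38)
for nm,a,X in (("elbow1",(240,180),460),("elbow2",(445,180),461.4),("tip end",(432,140),461.4),("collar +x bottom edge L",(97,262),478.5),("R",(381,262),478.5)):
    for dx in (-2,0,2):
        o,d=ray(ci,c(*a)); k=(X+dx-o[0])/d[0]; print(nm,dx,np.round(o+k*d,1))
E
```

```text
[459.9825417  203.15032309 348.32660686]
elbow1 -2 [458.  202.6 244.5]
elbow1 0 [460.  202.6 250.7]
elbow1 2 [462.  202.7 257. ]
elbow2 -2 [459.4 163.2 244.6]
elbow2 0 [461.4 164.3 251. ]
elbow2 2 [463.4 165.3 257.3]
tip end -2 [459.4 161.9 216.7]
tip end 0 [461.4 163.  223.8]
tip end 2 [463.4 164.1 230.9]
collar +x bottom edge L -2 [476.5 220.7 337. ]
collar +x bottom edge L 0 [478.5 220.2 342.1]
collar +x bottom edge L 2 [480.5 219.7 347.2]
R -2 [476.5 185.5 333.9]
R 0 [478.5 186.1 339.1]
R 2 [480.5 186.8 344.3]
```

```bash
python3 -m jog '{"xyz":[[0,0.0,0],[0,0,0]],"spin":[-5.6,0]}'; python3 -c "
from h import *
to([571,-81.4,335],97.5)"
```

```text
time_s: 7.45
eef_pos: [458.5, 202.1, 345.1]
tcp_rot: [0.708, 0.047, -0.703, 0.047]
force: [0.9, 0.3, -1.1]
gripper_width: 0.272
t=7.45 tcp [458.5 202.1 345.1] tilt(x axis) [ 0.008  0.001 -1.   ] yheading -82.4 F [ 0.9  0.3 -1.1] g 0.27
 shift mm [ 10.7 295.9 -74. ] spin 0.1 (tool x down => spin=-dheading)
```

```bash
python3 -m jog '{"xyz":[[0,0.05,-0.0125],[0,0.05,-0.0125],[0,0.05,-0.0125],[0,0.05,-0.0125],[0,0.05,-0.0125]],"spin":[0,0,0,0,0]}'; python3 -m jog '{"xyz":[[0,0.03,-0.009],[0,0,0],[0,0,0]],"spin":[0,0,0]}'; python3 -c "
from h import *
to([571,-81.4,280],97.5)"
```

```text
time_s: 8.07
eef_pos: [552.7, -39.3, 339.3]
tcp_rot: [-0.705, -0.049, 0.706, -0.047]
force: [1.4, 0.1, -1.6]
gripper_width: 0.272
time_s: 8.45
eef_pos: [565.0, -73.6, 334.5]
tcp_rot: [-0.702, -0.045, 0.709, -0.043]
force: [-0.7, 0.4, -1.5]
gripper_width: 0.268
t=8.45 tcp [565.  -73.6 334.5] tilt(x axis) [-0.01   0.002 -1.   ] yheading -82.9 F [-0.7  0.4 -1.5] g 0.27
 shift mm [54.4  8.7 -5.5] spin -0.4 (tool x down => spin=-dheading)
```

```bash
cat >> h.py <<'E'
R0=Rn.from_quat(np.array([0.714,0.014,-0.7,0.0095])/np.linalg.norm([0.714,0.014,-0.7,0.0095])).as_matrix()
L=130.0; AX=-1.7
tip_tool=R0.T@np.array([AX+1.3,-40,-L])
hookR=R0.T@Rn.from_euler("z",1.9,degrees=True).as_matrix()   # hook axes in tool frame
B=np.array([562.8,-34.0]); BY=np.radians(7.5)
def tobay(p):
    c,s=np.cos(BY),np.sin(BY); d=np.asarray(p)[:2]-B; return np.array([c*d[0]+s*d[1],-s*d[0]+c*d[1],p[2]])
def frombay(q):
    c,s=np.cos(BY),np.sin(BY); return np.array([B[0]+c*q[0]-s*q[1],B[1]+s*q[0]+c*q[1],q[2]])
def tip(target_bay=None):
    s,R=st(); t=s["eef_pos"]+R@tip_tool; H=R@hookR
    h=np.degrees(np.arctan2(H[1,1],H[0,1]))
    print(f"t={s['time_s']:.2f} tcp {np.round(s['eef_pos'],1)} tip bay {np.round(tobay(t),1)} hook z {np.round(H[:,2],3)} yhead {h:.1f} toolx {np.round(R[:,0],3)} F {np.round(s['force'],1)} g {s['gripper_width']:.3f}")
    if target_bay is not None:
        print(" shift mm",np.round(R.T@(frombay(target_bay)-t),1)," spin",round(h-97.5,1))
    return t
E
python3 - <<'E'
from h import *
tip([0,-88,130])
im=robot.capture("wrist"); ci=robot.camera_info("wrist"); cv2.imwrite("pics/w5.png",im[:,:,::-1])
cv2.imwrite("pics/w5c.png",cv2.resize(im[60:260,160:360,::-1],None,fx=3,fy=3,interpolation=cv2.INTER_CUBIC))
E
```

```text
t=8.45 tcp [565.  -73.6 334.5] tip bay [ -8.8 -79.8 204.7] hook z [0.029 0.006 1.   ] yhead 97.1 toolx [-0.01   0.002 -1.   ] F [-0.7  0.4 -1.5] g 0.268
 shift mm [74.6  8.4 -9.5]  spin -0.4
```

View pics/w5c.png

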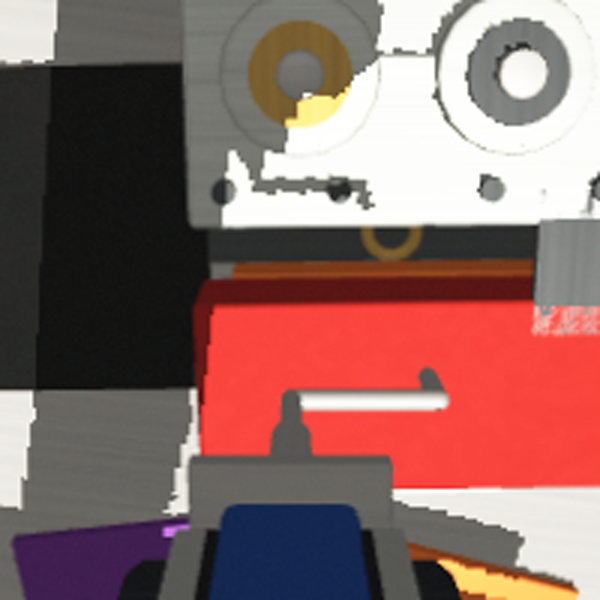

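```bash
python3 - <<'E'
from h import *
ci=robot.camera_info("wrist"); s,R=st()
print("seen tip end",(160+430/3-.33,60+372/3-.33), "elbow", (160+440/3-.33,60+401/3-.33),"elbow1",(160+291/3,60+401/3-.33))
for L_ in (124,130,136):
  for ax in (-3.5,-1.7,0):
    t=s["eef_pos"]+R@(R0.T@np.array([ax+1.3,-40,-L_])); e=s["eef_pos"]+R@(R0.T@np.array([ax+1.3,-40,-L_+25])); e1=s["eef_pos"]+R@(R0.T@np.array([ax,0,-L_+25]))
    print(L_,ax,np.round(proj(ci,t),1),np.round(proj(ci,e),1),np.round(proj(ci,e1),1))
E
```

```text
seen tip end (303.0033333333334, 183.67) elbow (306.33666666666664, 193.33666666666664) elbow1 (257.0, 193.33666666666664)
124 -3.5 [302.5 188. ] [306.7 197. ] [256.4 196.9]
124 -1.7 [302.7 186. ] [306.9 194.8] [256.5 194.7]
124 0 [302.8 184.1] [307.1 192.8] [256.5 192.6]
130 -3.5 [301.6 186.1] [305.6 194.7] [256.4 194.5]
130 -1.7 [301.8 184.1] [305.8 192.6] [256.5 192.4]
130 0 [301.9 182.3] [306.  190.6] [256.6 190.4]
136 -3.5 [300.8 184.2] [304.6 192.5] [256.4 192.3]
136 -1.7 [300.9 182.3] [304.8 190.4] [256.5 190.3]
136 0 [301.1 180.5] [304.9 188.4] [256.6 188.3]
```

```bash
sed -i 's/^L=130.0; AX=-1.7/L=127.0; AX=-1.3/' h.py; python3 -m jog '{"xyz":[[0.025,0.008,-0.009],[0.03,0,0],[0.02,0,0],[0,0,0]],"spin":[-0.4,0,0,0]}'; python3 - <<'E'
from h import *
tip([0,-88,130])
im=robot.capture("wrist"); ci=robot.camera_info("wrist"); cv2.imwrite("pics/w6.png",im[:,:,::-1])
cv2.imwrite("pics/w6c.png",cv2.resize(im[30:230,160:360,::-1],None,fx=3,fy=3,interpolation=cv2.INTER_CUBIC))
E
```

```text
time_s: 9.0
eef_pos: [573.5, -74.1, 258.3]
tcp_rot: [-0.703, -0.051, 0.708, -0.048]
force: [-0.4, -0.1, -1.8]
gripper_width: 0.269
t=9.00 tcp [573.5 -74.1 258.3] tip bay [  0.9 -81.4 131.5] hook z [0.027 0.006 1.   ] yhead 98.0 toolx [-0.008  0.003 -1.   ] F [-0.4 -0.1 -1.8] g 0.269
 shift mm [1.4 6.6 1. ]  spin 0.5
```

View pics/w6c.png

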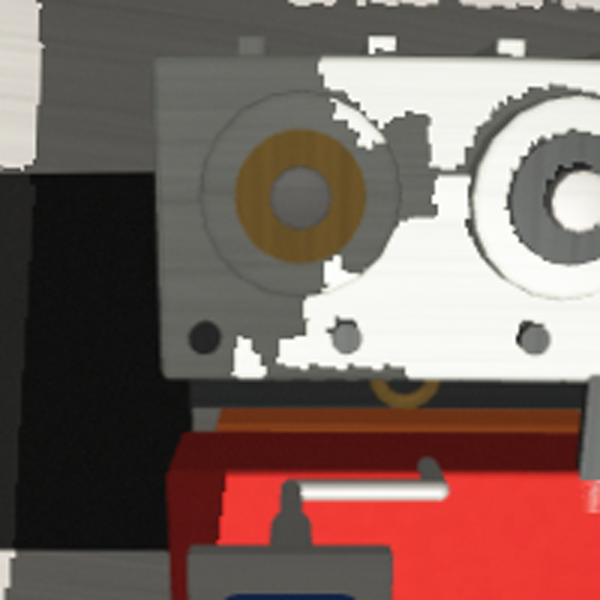

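```bash
python3 - <<'E'
from h import *
ci=robot.camera_info("wrist"); c=lambda x,y:(160+x/3-.33,30+y/3-.33)
for nm,a,z in (("casing corner 15,0",(163,379),93),("chest corner -15,0",(182,434),93),("casing edge",(420,378),93),("chest edge",(420,432),93),("ring bottom rim",(405,407),14),("ring left",(374,385),14),("ring right",(438,384),14)):
    print(nm,np.round(tobay(onz(ci,c(*a),z)),1))
print("tip seen at z127.5..:",np.round(tobay(onz(ci,c(428,463),131)),1))
E
```

```text
casing corner 15,0 [17.9  0.6 93. ]
chest corner -15,0 [-0.6 -5.2 93. ]
casing edge [ 19.1 -83.2  93. ]
chest edge [  0.9 -84.1  93. ]
ring bottom rim [-10.3 -88.4  14. ]
ring left [ -1.2 -75.3  14. ]
ring right [  -0.5 -101.6   14. ]
tip seen at z127.5..: [  2.  -81.6 131. ]
```

```bash
python3 - <<'E'
from h import *
ci=robot.camera_info("wrist"); c=lambda x,y:(160+x/3-.33,30+y/3-.33)
for nm,a,z in (("chest corner -15,0",(170,472),93),("chest edge",(520,471),93)):
    print(nm,np.round(tobay(onz(ci,c(*a),z)),1))
E
```

```text
chest corner -15,0 [-13.9  -0.8  93. ]
chest edge [ -12.3 -118.7   93. ]
```

```bash
sed -i 's/^B=.*/B=np.array([564.3,-33.8]); BY=np.radians(7.8)/; s/h-97.5/h-97.8/' h.py; python3 -c "
from h import *
tip([0,-88.2,100])"
```

```text
t=9.05 tcp [574.3 -73.9 259.5] tip bay [  0.  -81.4 132.7] hook z [0.025 0.006 1.   ] yhead 98.0 toolx [-0.006  0.003 -1.   ] F [-0.6  0.7 -1.5] g 0.275
 shift mm [32.6  6.9 -0.1]  spin 0.2
```

```bash
python3 -m jog '{"xyz":[[0.01,0.007,0],[0.012,0,0],[0.01,0,0],[0,0,0]],"spin":[0,0,0,0]}'; python3 - <<'E'
from h import *
tip([0,-88.2,60])
im=robot.capture("wrist"); ci=robot.camera_info("wrist"); cv2.imwrite("pics/w7.png",im[:,:,::-1])
cv2.imwrite("pics/w7c.png",cv2.resize(im[60:230,170:340,::-1],None,fx=3.5,fy=3.5,interpolation=cv2.INTER_CUBIC))
im=robot.capture("top"); cv2.imwrite("pics/t7c.png",cv2.resize(im[100:220,240:380,::-1],None,fx=4.5,fy=4.5,interpolation=cv2.INTER_CUBIC))
im=robot.capture("side"); cv2.imwrite("pics/s7c.png",cv2.resize(im[100:250,170:320,::-1],None,fx=4,fy=4,interpolation=cv2.INTER_CUBIC))
E
```

```text
time_s: 9.55
eef_pos: [576.1, -80.7, 227.6]
tcp_rot: [-0.705, -0.05, 0.706, -0.049]
force: [0.2, 0.4, -1.3]
gripper_width: 0.272
t=9.55 tcp [576.1 -80.7 227.6] tip bay [  1.4 -88.5 100.8] hook z [0.021 0.007 1.   ] yhead 98.0 toolx [-0.002  0.002 -1.   ] F [ 0.2  0.4 -1.3] g 0.272
 shift mm [40.8 -0.2  1.4]  spin 0.2
```

View pics/w7c.png

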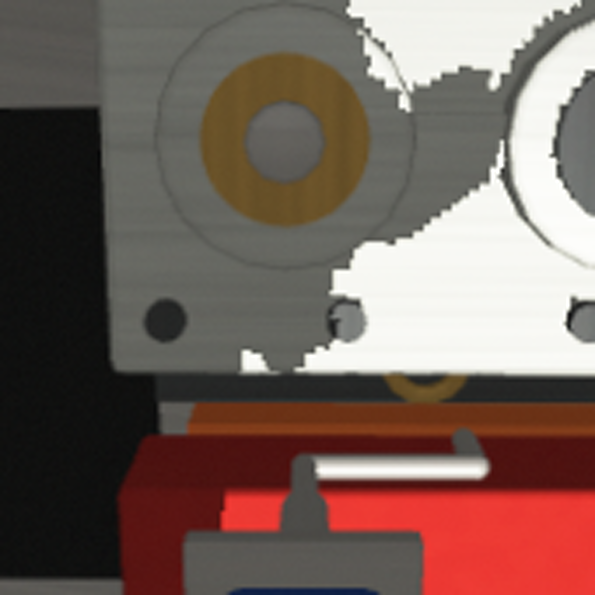

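View pics/s7c.png

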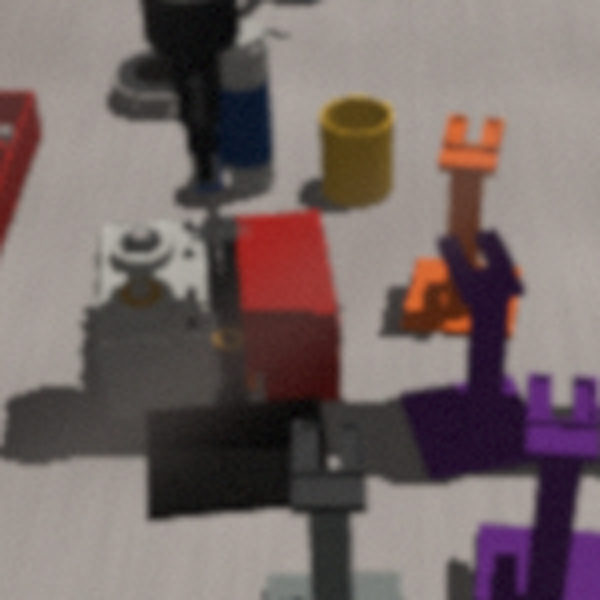

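```bash
python3 - <<'E'
from h import *
ci=robot.camera_info("wrist"); c=lambda x,y:(170+x/3.5-.36,60+y/3.5-.36)
for nm,a,z in (("casing edge",(460,373),93),("chest edge",(520,490),93),("casing corner",(115,372),93),("chest corner",(122,491),93),("tip",(462,434),101),("tip if z 104",(462,434),104),("ring L",(384,376),14),("ring R",(467,376),14),("ring bottom",(425,403),14)):
    print(nm,np.round(tobay(onz(ci,c(*a),z)),1))
E
```

```text
casing edge [ 16.9 -88.   93. ]
chest edge [ -14.6 -105.3   93. ]
casing corner [16.7 -0.2 93. ]
chest corner [-15.5  -0.5  93. ]
tip [  3.2 -88.1 101. ]
tip if z 104 [  4.1 -87.6 104. ]
ring L [ -3.7 -74.5  14. ]
ring R [  -3.5 -101.6   14. ]
ring bottom [-12.7 -88.2  14. ]
```

```bash
python3 -m jog '{"xyz":[[0.01,0,0.002],[0.012,0,0],[0.012,0,0],[0,0,0]],"spin":[0,0,0,0]}'; python3 -c "
from h import *
tip([-0.5,-88.2,30])"
```

```text
time_s: 10.2
eef_pos: [574.7, -80.7, 192.6]
tcp_rot: [0.705, 0.05, -0.705, 0.049]
force: [-0.3, 0.9, -1.8]
gripper_width: 0.265
t=10.20 tcp [574.7 -80.7 192.6] tip bay [  0.3 -88.4  65.8] hook z [0.019 0.007 1.   ] yhead 98.1 toolx [ 0.     0.002 -1.   ] F [-0.3  0.9 -1.8] g 0.265
 shift mm [35.8 -0.2  0.8]  spin 0.3
```

```bash
python3 -m jog '{"xyz":[[0.012,0,0.001],[0.012,0,0],[0.01,0,0],[0,0,0]],"spin":[0,0,0,0]}'; python3 - <<'E'
from h import *
tip([-0.5,-88.2,15])
im=robot.capture("wrist"); cv2.imwrite("pics/w8c.png",cv2.resize(im[60:230,170:340,::-1],None,fx=3.5,fy=3.5,interpolation=cv2.INTER_CUBIC))
E
```

```text
time_s: 10.7
eef_pos: [573.7, -80.8, 155.9]
tcp_rot: [-0.705, -0.05, 0.705, -0.049]
force: [-0.7, 0.0, -0.8]
gripper_width: 0.27
t=10.70 tcp [573.7 -80.8 155.9] tip bay [ -0.8 -88.3  29.1] hook z [0.019 0.007 1.   ] yhead 98.1 toolx [-0.     0.002 -1.   ] F [-0.7  0.  -0.8] g 0.270
 shift mm [14.1 -0.1 -0.3]  spin 0.3
```

View pics/w8c.png

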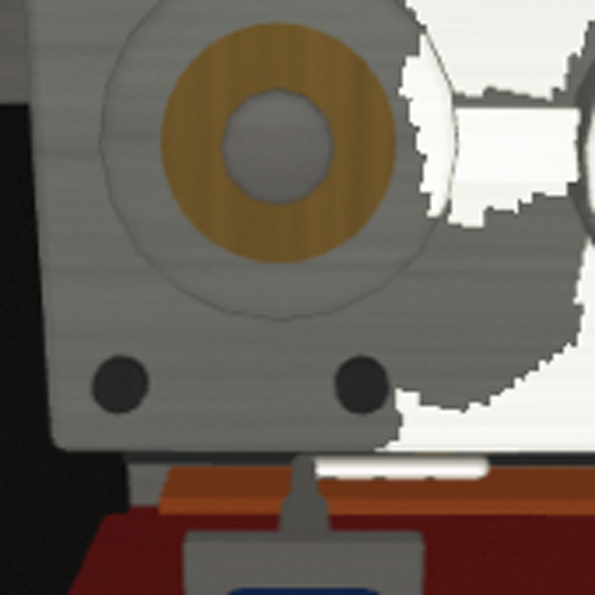

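```bash
python3 -m jog '{"xyz":[[0.005,0,0],[0.003,0,0]],"spin":[0,0]}'; python3 -m jog '{"xyz":[[0.002,0,0],[0.002,0,0]],"spin":[0,0]}';  python3 -c "
from h import *
tip([-0.5,-88.2,8])"
```

```text
time_s: 11.0
eef_pos: [574.8, -80.8, 148.8]
tcp_rot: [0.706, 0.05, -0.704, 0.049]
force: [-0.4, 0.9, -0.8]
gripper_width: 0.27
time_s: 11.25
eef_pos: [575.0, -80.7, 144.8]
tcp_rot: [0.707, 0.05, -0.704, 0.049]
force: [-0.2, -0.2, -0.6]
gripper_width: 0.271
t=11.25 tcp [575.  -80.7 144.8] tip bay [  1.  -88.5  18. ] hook z [0.016 0.007 1.   ] yhead 98.1 toolx [ 0.003  0.002 -1.   ] F [-0.2 -0.2 -0.6] g 0.271
 shift mm [10.  -0.3  1.6]  spin 0.3
```

```bash
python3 -m jog '{"xyz":[[0.002,0,0]],"spin":[0]}'; python3 -c "
from h import *
tip([-0.5,-88.2,8])"
```

```text
time_s: 11.38
eef_pos: [575.1, -80.8, 142.8]
tcp_rot: [0.707, 0.05, -0.704, 0.049]
force: [-0.1, 0.4, -1.1]
gripper_width: 0.273
t=11.38 tcp [575.1 -80.8 142.8] tip bay [  1.1 -88.6  16. ] hook z [0.015 0.007 1.   ] yhead 98.0 toolx [ 0.003  0.002 -1.   ] F [-0.1  0.4 -1.1] g 0.273
 shift mm [ 8.  -0.4  1.6]  spin 0.2
```

```bash
python3 -m jog '{"xyz":[[0.0015,0,0.0015],[0.0015,0,0]],"spin":[0,0]}'; python3 -m jog '{"xyz":[[0.0015,0,0]],"spin":[0]}'; python3 -c "
from h import *
tip([-0.5,-88.2,8])"
```

```text
time_s: 11.62
eef_pos: [573.5, -81.0, 139.6]
tcp_rot: [0.707, 0.05, -0.704, 0.049]
force: [1.5, -0.0, -1.7]
gripper_width: 0.274
time_s: 11.75
eef_pos: [573.6, -81.0, 138.1]
tcp_rot: [0.707, 0.05, -0.704, 0.049]
force: [-0.0, 0.4, 1.5]
gripper_width: 0.273
t=11.75 tcp [573.6 -81.  138.1] tip bay [ -0.4 -88.6  11.3] hook z [0.015 0.007 1.   ] yhead 98.0 toolx [ 0.004  0.002 -1.   ] F [-0.   0.4  1.5] g 0.273
 shift mm [ 3.3 -0.4  0.1]  spin 0.2
```

```bash
python3 -m jog '{"xyz":[[0.001,0,0]],"spin":[0]}'; python3 -c "
from h import *
tip([-0.5,-88.2,8])"
```

```text
time_s: 11.88
eef_pos: [573.9, -80.9, 137.7]
tcp_rot: [0.707, 0.05, -0.704, 0.049]
force: [-2.3, 0.5, 5.6]
gripper_width: 0.27
t=11.88 tcp [573.9 -80.9 137.7] tip bay [  0.  -88.6  11. ] hook z [0.015 0.007 1.   ] yhead 98.0 toolx [ 0.004  0.002 -1.   ] F [-2.3  0.5  5.6] g 0.270
 shift mm [ 3.  -0.4  0.5]  spin 0.2
```

```bash
python3 -m jog '{"xyz":[[-0.0025,0,0],[0,-0.003,0]],"spin":[0,0]}'; python3 -m jog '{"xyz":[[0,-0.002,0],[0,-0.002,0]],"spin":[0,0]}';  python3 -c "
from h import *
tip([-0.5,-80,8])"
```

```text
time_s: 12.12
eef_pos: [573.5, -78.1, 140.2]
tcp_rot: [0.707, 0.05, -0.704, 0.049]
force: [-0.1, 0.5, -0.4]
gripper_width: 0.269
time_s: 12.38
eef_pos: [572.7, -73.8, 139.9]
tcp_rot: [0.707, 0.05, -0.704, 0.049]
force: [-0.4, -2.2, -1.3]
gripper_width: 0.272
t=12.38 tcp [572.7 -73.8 139.9] tip bay [ -0.3 -81.4  13.1] hook z [0.015 0.007 1.   ] yhead 98.0 toolx [ 0.004  0.001 -1.   ] F [-0.4 -2.2 -1.3] g 0.272
 shift mm [ 5.1 -1.4  0.2]  spin 0.2
```

```bash
python3 -m jog '{"xyz":[[0,-0.002,0]],"spin":[0]}'; python3 -m jog '{"xyz":[[0.0005,-0.002,0]],"spin":[0]}';  python3 -c "
from h import *
tip([-0.5,-70,8])"
```

```text
time_s: 12.5
eef_pos: [572.5, -73.0, 139.8]
tcp_rot: [0.707, 0.049, -0.704, 0.05]
force: [0.7, -3.7, -2.4]
gripper_width: 0.272
time_s: 12.62
eef_pos: [572.5, -72.5, 139.5]
tcp_rot: [0.707, 0.048, -0.704, 0.051]
force: [0.3, -3.6, -0.1]
gripper_width: 0.271
t=12.62 tcp [572.5 -72.5 139.5] tip bay [ -0.3 -80.7  12.9] hook z [0.014 0.012 1.   ] yhead 98.0 toolx [ 0.005 -0.003 -1.   ] F [ 0.3 -3.6 -0.1] g 0.271
 shift mm [  4.8 -10.7   0.2]  spin 0.2
```

```bash
python3 -m jog '{"xyz":[[0.0005,-0.0035,0],[0.0005,-0.004,0]],"spin":[0,0]}';  python3 -c "
from h import *
tip([-0.5,-70,11.5])"
```

```text
time_s: 12.88
eef_pos: [572.2, -70.6, 139.0]
tcp_rot: [0.708, 0.045, -0.703, 0.053]
force: [1.5, -8.0, -0.2]
gripper_width: 0.271
t=12.88 tcp [572.2 -70.6 139. ] tip bay [ -0.2 -79.8  12.8] hook z [0.012 0.02  1.   ] yhead 97.9 toolx [ 0.007 -0.011 -1.   ] F [ 1.5 -8.  -0.2] g 0.271
 shift mm [ 1.1 -9.8  0.3]  spin 0.1
```

```bash
python3 -m jog '{"xyz":[[0.0003,-0.005,0],[0.0003,-0.005,0]],"spin":[0,0]}';  python3 -c "
from h import *
tip([-0.5,-70,11.5])"
```

```text
time_s: 13.12
eef_pos: [571.8, -68.9, 138.6]
tcp_rot: [0.708, 0.039, -0.703, 0.056]
force: [2.2, -9.0, -1.8]
gripper_width: 0.268
t=13.12 tcp [571.8 -68.9 138.6] tip bay [ -0.4 -79.5  12.9] hook z [0.009 0.032 0.999] yhead 97.7 toolx [ 0.01  -0.023 -1.   ] F [ 2.2 -9.  -1.8] g 0.268
 shift mm [ 1.1 -9.6  0.1]  spin -0.1
```

```bash
python3 -m jog '{"xyz":[[0.0003,-0.0065,0]],"spin":[0]}';  python3 -c "
from h import *
tip([-0.5,-70,11.5])
im=robot.capture('top'); cv2.imwrite('pics/t9c.png',cv2.resize(im[100:220,240:380,::-1],None,fx=4.5,fy=4.5,interpolation=cv2.INTER_CUBIC))
im=robot.capture('side'); cv2.imwrite('pics/s9c.png',cv2.resize(im[120:240,180:300,::-1],None,fx=5,fy=5,interpolation=cv2.INTER_CUBIC))
tip()
"
```

```text
time_s: 13.25
eef_pos: [571.5, -67.3, 138.2]
tcp_rot: [0.709, 0.036, -0.702, 0.058]
force: [1.5, -9.7, -2.3]
gripper_width: 0.27
t=13.25 tcp [571.5 -67.3 138.2] tip bay [ -0.5 -78.8  12.8] hook z [0.008 0.039 0.999] yhead 97.6 toolx [ 0.011 -0.03  -0.999] F [ 1.5 -9.7 -2.3] g 0.270
 shift mm [ 1.  -8.9 -0. ]  spin -0.2
t=13.35 tcp [571.4 -66.7 138.3] tip bay [ -0.5 -78.1  12.9] hook z [0.008 0.038 0.999] yhead 97.7 toolx [ 0.011 -0.029 -1.   ] F [ 1.9 -8.9 -1. ] g 0.275
```

View pics/s9c.png

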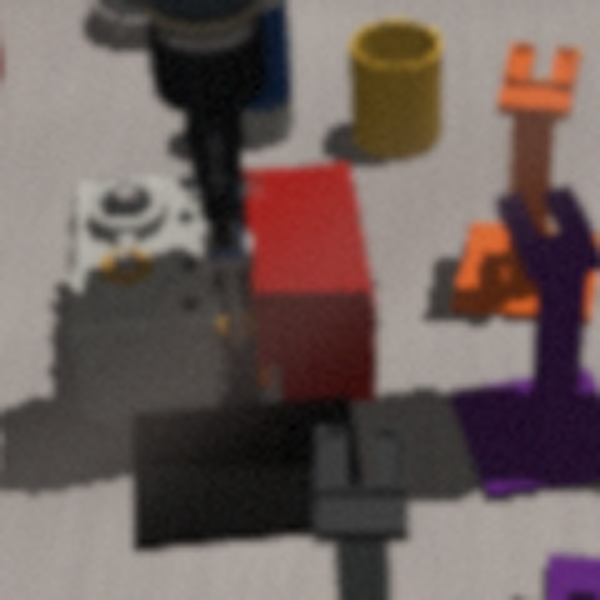

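View pics/t9c.png

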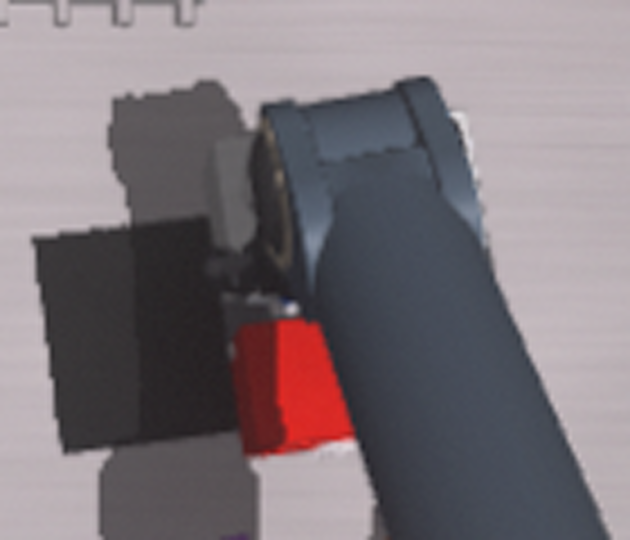

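```bash
python3 -m jog '{"xyz":[[0.0003,-0.008,0]],"spin":[0]}';  python3 -c "
from h import *
tip([-0.5,-70,11.5])"; python3 -m jog '{"xyz":[[0.0003,-0.0085,0]],"spin":[0]}';  python3 -c "
from h import *
tip([-0.5,-70,11.5])"
```

```text
time_s: 13.48
eef_pos: [571.0, -64.1, 138.0]
tcp_rot: [0.709, 0.033, -0.702, 0.06]
force: [1.3, -10.6, -1.6]
gripper_width: 0.271
t=13.47 tcp [571.  -64.1 138. ] tip bay [ -0.5 -76.4  12.9] hook z [0.007 0.045 0.999] yhead 97.5 toolx [ 0.012 -0.037 -0.999] F [  1.3 -10.6  -1.6] g 0.271
 shift mm [ 1.1 -6.5 -0. ]  spin -0.3
time_s: 13.6
eef_pos: [570.6, -60.8, 137.7]
tcp_rot: [0.709, 0.03, -0.702, 0.062]
force: [3.0, -9.8, -1.2]
gripper_width: 0.274
t=13.60 tcp [570.6 -60.8 137.7] tip bay [ -0.5 -74.1  12.9] hook z [0.005 0.052 0.999] yhead 97.4 toolx [ 0.014 -0.044 -0.999] F [ 3.  -9.8 -1.2] g 0.274
 shift mm [ 1.2 -4.1  0. ]  spin -0.4
```

```bash
python3 -m jog '{"xyz":[[0.0005,-0.01,0],[0.0005,-0.011,0]],"spin":[0.2,0.2]}';  python3 -c "
from h import *
tip([-0.5,-50,11.5])"
```

```text
time_s: 13.85
eef_pos: [569.7, -51.4, 136.8]
tcp_rot: [0.71, 0.02, -0.701, 0.063]
force: [1.4, -11.8, 0.2]
gripper_width: 0.27
t=13.85 tcp [569.7 -51.4 136.8] tip bay [ -0.4 -66.6  12.8] hook z [0.002 0.068 0.998] yhead 96.8 toolx [ 0.018 -0.06  -0.998] F [  1.4 -11.8   0.2] g 0.270
 shift mm [  0.3 -16.7   0.4]  spin -1.0
```

```bash
sed -i 's/^L=127.0/L=130.0/' h.py; python3 -m jog '{"xyz":[[0.0003,-0.012,0],[0.0003,-0.012,0]],"spin":[-0.5,-0.5]}';  python3 -c "
from h import *
tip([-0.5,-40,9.5])"
```

```text
time_s: 14.1
eef_pos: [568.3, -39.4, 136.0]
tcp_rot: [0.71, 0.019, -0.7, 0.074]
force: [2.3, -11.3, 1.0]
gripper_width: 0.269
t=14.10 tcp [568.3 -39.4 136. ] tip bay [  0.3 -57.1   9.9] hook z [-0.001  0.086  0.996] yhead 97.5 toolx [ 0.02  -0.078 -0.997] F [  2.3 -11.3   1. ] g 0.269
 shift mm [ -1.  -17.    0.8]  spin -0.3
```

```bash
python3 -m jog '{"xyz":[[0,-0.013,0]],"spin":[-0.3]}';  python3 -c "
from h import *
for i in range(6):
    tip(); robot.capture('side')
tip([0,-40,9.5])"
```

```text
time_s: 14.22
eef_pos: [567.3, -32.4, 135.6]
tcp_rot: [0.71, 0.017, -0.699, 0.078]
force: [2.6, -11.5, 0.6]
gripper_width: 0.269
t=14.22 tcp [567.3 -32.4 135.6] tip bay [  0.3 -51.1  10. ] hook z [-0.002  0.095  0.995] yhead 97.7 toolx [ 0.021 -0.086 -0.996] F [  2.6 -11.5   0.6] g 0.269
t=14.28 tcp [567.1 -30.5 135.6] tip bay [  0.5 -49.    9.9] hook z [-0.002  0.094  0.996] yhead 97.8 toolx [ 0.021 -0.085 -0.996] F [ 1.8 -8.1  2. ] g 0.266
t=14.32 tcp [567.1 -30.3 135.7] tip bay [  0.6 -48.7  10. ] hook z [-0.002  0.093  0.996] yhead 97.8 toolx [ 0.021 -0.084 -0.996] F [ 0.3 -9.   1.6] g 0.268
t=14.38 tcp [567.1 -30.3 135.8] tip bay [  0.6 -48.7  10. ] hook z [-0.002  0.092  0.996] yhead 97.8 toolx [ 0.021 -0.084 -0.996] F [ 0.9 -7.5  2.2] g 0.269
t=14.43 tcp [567.2 -30.4 135.7] tip bay [  0.6 -48.7  10. ] hook z [-0.002  0.092  0.996] yhead 97.8 toolx [ 0.021 -0.083 -0.996] F [ 1.1 -7.6  1.2] g 0.272
t=14.47 tcp [567.2 -30.4 135.8] tip bay [  0.6 -48.7  10. ] hook z [-0.002  0.092  0.996] yhead 97.7 toolx [ 0.021 -0.083 -0.996] F [ 1.4 -8.1  2. ] g 0.268
t=14.53 tcp [567.2 -30.4 135.8] tip bay [  0.6 -48.7  10. ] hook z [-0.002  0.092  0.996] yhead 97.7 toolx [ 0.021 -0.083 -0.996] F [ 1.2 -7.9  1.7] g 0.271
 shift mm [-0.3 -8.7  0.6]  spin -0.1
```

```bash
python3 -m jog '{"xyz":[[0,-0.016,0.0005]],"spin":[-0.3]}';  python3 -c "
from h import *
tip()
for i in range(3): robot.capture('side')
tip([0,-40,9.5])"
```

```text
time_s: 14.65
eef_pos: [565.6, -21.2, 135.2]
tcp_rot: [0.71, 0.015, -0.699, 0.081]
force: [2.2, -10.4, 1.3]
gripper_width: 0.269
t=14.65 tcp [565.6 -21.2 135.2] tip bay [  0.3 -40.5   9.9] hook z [-0.003  0.101  0.995] yhead 97.8 toolx [ 0.022 -0.092 -0.996] F [  2.2 -10.4   1.3] g 0.269
t=14.80 tcp [565.3 -17.8 135.4] tip bay [  0.6 -36.7   9.9] hook z [-0.003  0.097  0.995] yhead 98.0 toolx [ 0.022 -0.089 -0.996] F [ 1.4 -7.9  2.9] g 0.275
 shift mm [0.7 3.2 0.7]  spin 0.2
```

```bash
python3 -m jog '{"xyz":[[-0.0005,-0.02,0.0005]],"spin":[-0.1]}';  python3 -c "
from h import *
tip()
for i in range(3): robot.capture('side')
tip([0,-10,9.5])"
```

```text
time_s: 14.92
eef_pos: [563.1, -4.7, 134.9]
tcp_rot: [0.711, 0.014, -0.699, 0.084]
force: [2.9, -11.5, 1.0]
gripper_width: 0.271
t=14.93 tcp [563.1  -4.7 134.9] tip bay [  0.2 -24.5   9.9] hook z [-0.005  0.106  0.994] yhead 97.9 toolx [ 0.024 -0.097 -0.995] F [  2.9 -11.5   1. ] g 0.271
t=15.07 tcp [ 5.627e+02 -3.000e-01  1.352e+02] tip bay [  0.7 -19.5   9.9] hook z [-0.005  0.102  0.995] yhead 98.1 toolx [ 0.024 -0.093 -0.995] F [ 0.3 -5.   2.6] g 0.272
 shift mm [-0.5 -9.5  0.6]  spin 0.3
```

```bash
python3 -m jog '{"xyz":[[-0.0005,-0.02,0.0005]],"spin":[0.2]}';  python3 -c "
from h import *
tip()
for i in range(3): robot.capture('side')
tip([0,10,9.5])"
```

```text
time_s: 15.2
eef_pos: [560.3, 13.2, 134.4]
tcp_rot: [0.711, 0.011, -0.698, 0.084]
force: [1.5, -10.9, 1.1]
gripper_width: 0.272
t=15.20 tcp [560.3  13.2 134.4] tip bay [-0.2 -6.9  9.6] hook z [-0.005  0.11   0.994] yhead 97.7 toolx [ 0.024 -0.101 -0.995] F [  1.5 -10.9   1.1] g 0.272
t=15.35 tcp [559.1  20.7 133.9] tip bay [-0.2  2.   8.5] hook z [-0.005  0.1    0.995] yhead 97.9 toolx [ 0.023 -0.091 -0.996] F [ 0.   0.4 -0.9] g 0.270
 shift mm [-1.7 -7.8 -0.2]  spin 0.1
```

```bash
python3 -m jog '{"xyz":[[-0.001,-0.012,0]],"spin":[0]}';  python3 -c "
from h import *
im=robot.capture('side'); cv2.imwrite('pics/s10c.png',cv2.resize(im[120:240,180:300,::-1],None,fx=5,fy=5,interpolation=cv2.INTER_CUBIC))
im=robot.capture('top'); cv2.imwrite('pics/t10c.png',cv2.resize(im[100:220,240:380,::-1],None,fx=4.5,fy=4.5,interpolation=cv2.INTER_CUBIC))
tip([0,30,10])"
```

```text
time_s: 15.48
eef_pos: [557.2, 32.5, 133.7]
tcp_rot: [0.711, 0.016, -0.699, 0.081]
force: [0.9, -1.4, -0.5]
gripper_width: 0.274
t=15.57 tcp [556.9  35.9 133.9] tip bay [-0.1 17.8  8.4] hook z [-0.004  0.097  0.995] yhead 98.0 toolx [ 0.023 -0.088 -0.996] F [-0.1  1.8  1.5] g 0.273
 shift mm [ -2.7 -12.   -0.2]  spin 0.2
```

View pics/s10c.png

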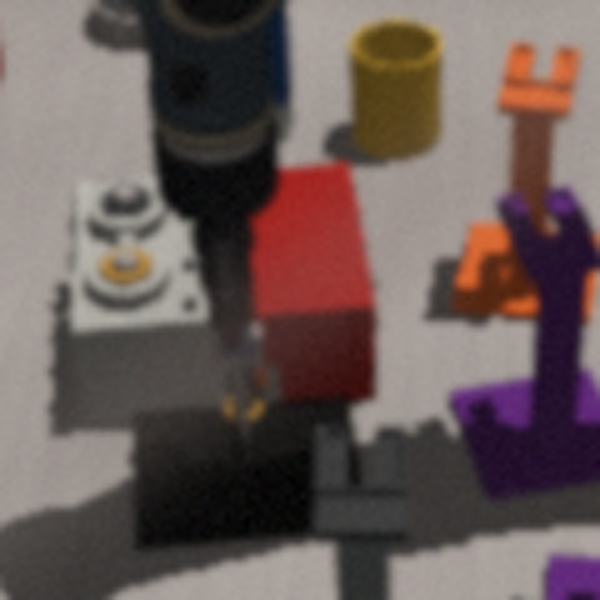

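View pics/t10c.png

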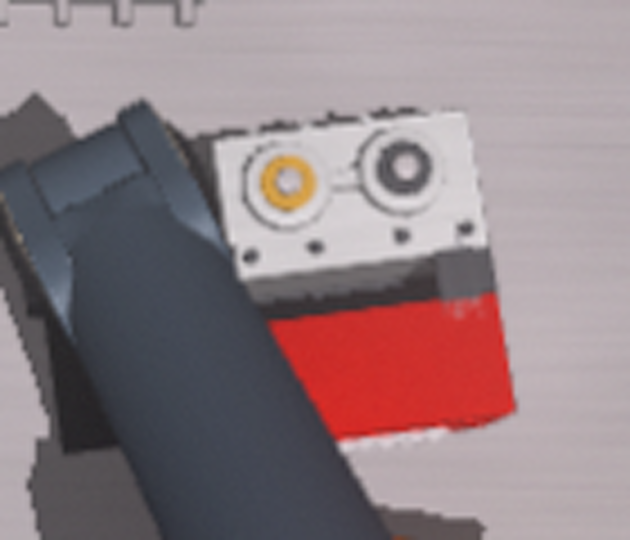

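The ring is now at the mouth, on the mat at (243,407) in the crop, with the hook's rod through it. I'll carry on drawing gently.

```bash
python3 -m jog '{"xyz":[[-0.0025,-0.01,0],[-0.001,-0.01,0],[-0.001,-0.008,0]],"spin":[0,0,0]}';  python3 -c "
from h import *
im=robot.capture('side'); cv2.imwrite('pics/s11c.png',cv2.resize(im[120:240,180:300,::-1],None,fx=5,fy=5,interpolation=cv2.INTER_CUBIC))
tip([0,50,10])"
```

```text
time_s: 15.95
eef_pos: [551.9, 67.2, 135.4]
tcp_rot: [0.71, 0.019, -0.699, 0.081]
force: [-0.5, -1.4, -1.8]
gripper_width: 0.273
t=16.00 tcp [551.8  68.8 135.4] tip bay [-0.8 51.4  9.8] hook z [-0.003  0.094  0.996] yhead 98.2 toolx [ 0.022 -0.085 -0.996] F [-0.4  2.  -1.1] g 0.270
 shift mm [-0.1  1.4 -0.8]  spin 0.4
```

View pics/s11c.png

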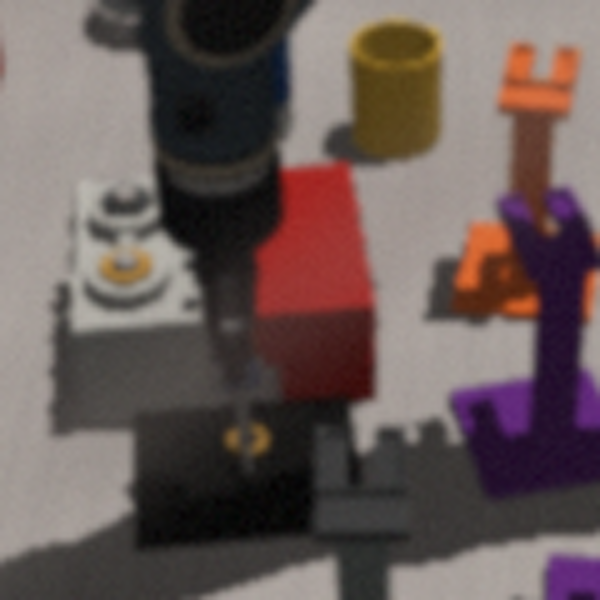

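```bash
python3 -c "
from h import *
S=robot.camera_info('side'); print(tobay(onz(S,(180+247/5-.4,120+437/5-.4),11)))"
```

```text
[-3.84887568 42.71380127 11.        ]
```

```bash
python3 -m jog '{"xyz":[[0,0.004,-0.0005],[0,0,0]],"spin":[0,0]}'; python3 -c "
from h import *
tip()
s,R=st(); print('up dir in tool',np.round(R.T@[0,0,1],3)); print(tip([0,45,40]))"
```

```text
time_s: 16.25
eef_pos: [552.8, 64.8, 135.7]
tcp_rot: [0.71, 0.02, -0.699, 0.081]
force: [1.1, 0.3, -2.1]
gripper_width: 0.272
t=16.25 tcp [552.8  64.8 135.7] tip bay [-0.2 47.4 10. ] hook z [-0.003  0.094  0.996] yhead 98.2 toolx [ 0.022 -0.085 -0.996] F [ 1.1  0.3 -2.1] g 0.272
up dir in tool [-0.996  0.087 -0.01 ]
t=16.25 tcp [552.8  64.8 135.7] tip bay [-0.2 47.4 10. ] hook z [-0.003  0.094  0.996] yhead 98.2 toolx [ 0.022 -0.085 -0.996] F [ 1.1  0.3 -2.1] g 0.272
 shift mm [-29.7   5.   -0.5]  spin 0.4
[557.64938937  13.08271756  10.00350574]
```

```bash
python3 -m jog '{"xyz":[[-0.005,0.0004,0],[-0.01,0.0009,0],[-0.02,0.0018,0],[-0.03,0.0026,0],[-0.03,0.0026,0]],"spin":[0,0,0,0,0]}'; python3 -m jog '{"xyz":[[-0.05,0.0044,0],[-0.05,0.0044,0],[0,0,0]],"spin":[0,0,0]}';python3 - <<'E'
from h import *
tip()
for n in ("side","wrist"):
    im=robot.capture(n); cv2.imwrite(f"pics/{n}12.png",im[:,:,::-1])
    if n=="side":cv2.imwrite('pics/s12c.png',cv2.resize(im[120:240,180:300,::-1],None,fx=5,fy=5,interpolation=cv2.INTER_CUBIC))
E
```

```text
time_s: 16.88
eef_pos: [550.8, 63.1, 233.7]
tcp_rot: [0.709, 0.019, -0.7, 0.081]
force: [0.1, -0.1, -1.4]
gripper_width: 0.273
time_s: 17.25
eef_pos: [550.9, 63.1, 342.4]
tcp_rot: [0.712, 0.019, -0.698, 0.08]
force: [0.7, 0.5, -1.8]
gripper_width: 0.268
t=17.25 tcp [550.9  63.1 342.4] tip bay [ -2.1  45.9 216.7] hook z [-0.007  0.093  0.996] yhead 98.0 toolx [ 0.026 -0.084 -0.996] F [ 0.7  0.5 -1.8] g 0.268
```

View pics/s12c.png

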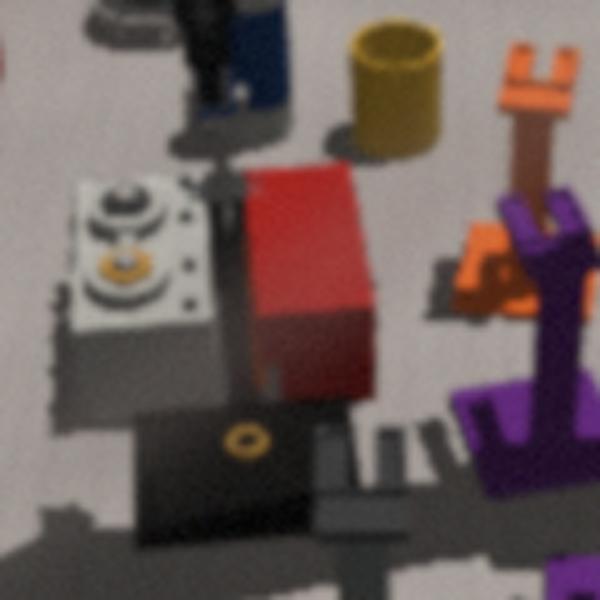

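View pics/wrist12.png

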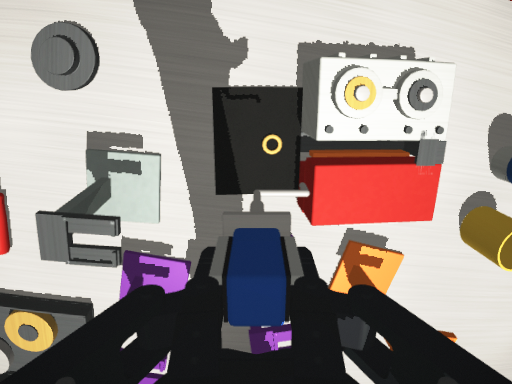

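The ring lies flat on the mat, at (272,144) in the wrist view, and nothing is on it. Next I'll take the hook back to the stand.

```bash
cat >> h.py <<'E'
col_tool=R0.T@np.array([AX,0,-17.])
SEAT=np.array([464.6,206.,202.])+np.array([AX,0,-17.])
def col(dz,dy=0,dx=0,yaw=92.0):
    s,R=st(); c=s["eef_pos"]+R@col_tool; H=R@hookR; h=np.degrees(np.arctan2(H[1,1],H[0,1])); t=s["eef_pos"]+R@tip_tool
    print(f"t={s['time_s']:.2f} tcp {np.round(s['eef_pos'],1)} collar-seat {np.round(c-SEAT,1)} tip {np.round(t,1)} hook z {np.round(H[:,2],3)} yhead {h:.1f} F {np.round(s['force'],1)} g {s['gripper_width']:.3f}")
    print(" shift mm",np.round(R.T@(SEAT+[dx,dy,dz]-c),1)," spin",round(h-yaw,1))
E
python3 - <<'E'
from h import *
col(150)
ci=robot.camera_info("wrist"); s,R=st()
print(proj(ci,s["eef_pos"]+R@tip_tool), proj(ci,s["eef_pos"]+R@(R0.T@np.array([AX+1.3,-40,-L+25]))))
im=cv2.imread("pics/wrist12.png"); cv2.imwrite("pics/w12c.png",cv2.resize(im[150:290,200:340],None,fx=4.2,fy=4.2,interpolation=cv2.INTER_CUBIC))
E
```

```text
t=17.35 tcp [548.8  62.3 337.7] collar-seat [  84.2 -145.5  135.8] tip [552.9  10.4 212.1] hook z [0.002 0.095 0.996] yhead 98.1 F [-0.5 -0.  -1.2] g 0.269
 shift mm [ -28.1 -154.1   62.7]  spin 6.1
[301.88725651 183.66173876] [305.90360609 192.09197216]
```

View pics/w12c.png

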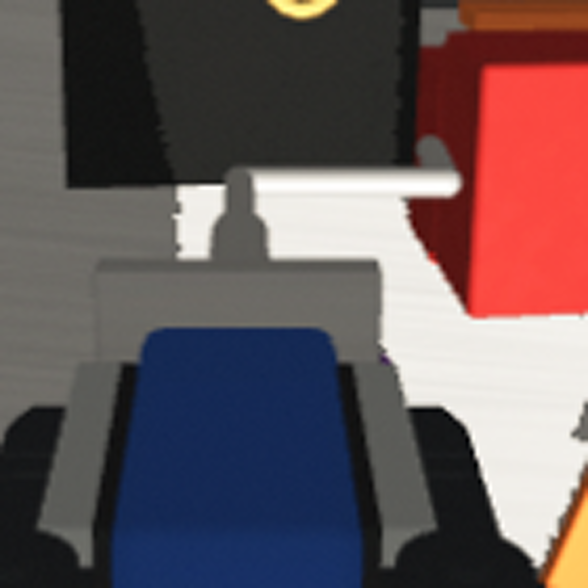

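```bash
python3 -m jog '{"xyz":[[-0.02,0,0],[0,0,0]],"spin":[6.1,0]}'; python3 -c "
from h import *
col(153)"
```

```text
time_s: 17.6
eef_pos: [546.7, 63.3, 354.5]
tcp_rot: [0.709, -0.019, -0.703, 0.043]
force: [0.1, -1.2, -2.6]
gripper_width: 0.268
t=17.60 tcp [546.7  63.3 354.5] collar-seat [  81.9 -144.3  152.5] tip [545.4  11.2 228.8] hook z [0.01  0.094 0.996] yhead 91.9 F [ 0.1 -1.2 -2.6] g 0.268
 shift mm [ -13.9 -146.4   77. ]  spin -0.1
```

```bash
python3 -m jog '{"xyz":[[-0.0035,-0.036,0.019],[-0.0035,-0.036,0.019],[-0.0035,-0.036,0.019],[-0.003,-0.03,0.018],[0,0,0]],"spin":[0,0,0,0,0]}'; python3 -c "
from h import *
col(153)"
```

```text
time_s: 18.23
eef_pos: [460.8, 199.6, 344.2]
tcp_rot: [-0.703, 0.018, 0.71, -0.047]
force: [0.7, -0.0, -1.1]
gripper_width: 0.272
t=18.23 tcp [460.8 199.6 344.2] collar-seat [ -4.3  -8.1 142.3] tip [457.6 146.8 218.9] hook z [0.027 0.1   0.995] yhead 92.4 F [ 0.7 -0.  -1.1] g 0.272
 shift mm [-11.4  -6.9  -4.5]  spin 0.4
```

```bash
python3 -m jog '{"xyz":[[0,-0.007,-0.0055],[0,0,0]],"spin":[0.4,0]}'; python3 - <<'E'
from h import *
col(110,0,1)
im=robot.capture("wrist"); cv2.imwrite("pics/w13c.png",cv2.resize(im[100:290,190:340,::-1],None,fx=3.1,fy=3.1,interpolation=cv2.INTER_CUBIC))
E
```

```text
time_s: 18.48
eef_pos: [466.5, 205.2, 341.0]
tcp_rot: [-0.702, 0.022, 0.711, -0.046]
force: [-0.2, -0.2, -1.9]
gripper_width: 0.273
t=18.48 tcp [466.5 205.2 341. ] collar-seat [  1.4  -2.5 139.1] tip [462.5 152.2 215.8] hook z [0.031 0.102 0.994] yhead 92.0 F [-0.2 -0.2 -1.9] g 0.273
 shift mm [28.8 -5.3 -0.1]  spin -0.0
```

View pics/w13c.png

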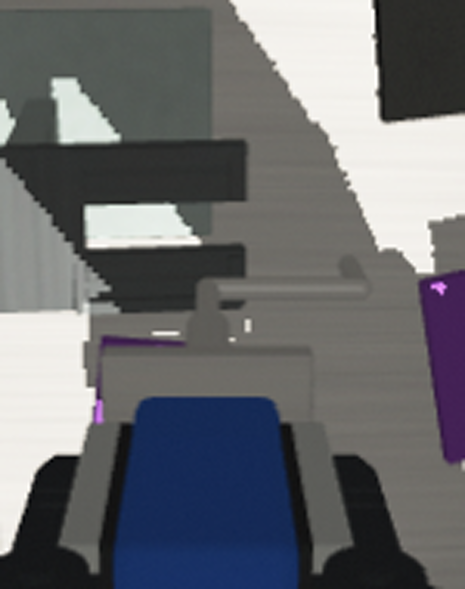

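```bash
python3 - <<'E'
from h import *
ci=robot.camera_info("wrist"); c=lambda x,y:(190+x/3.1-.34,100+y/3.1-.34)
print(SEAT)
for nm,a in (("arm+ outer end",(246,142)),("arm+ inner end",(246,200)),("arm- inner end",(245,245)),("arm- outer end",(245,305)),("arm+ inner deep",(86,203)),("arm- inner deep",(86,247))):
    print(nm,np.round(onz(ci,c(*a),185),1),np.round(onz(ci,c(*a),189),1))
E
```

```text
[463.3 206.  185. ]
arm+ outer end [490.3 177.9 185. ] [491.  178.5 189. ]
arm+ inner end [472.2 177.1 185. ] [473.2 177.7 189. ]
arm- inner end [457.7 176.7 185. ] [458.9 177.3 189. ]
arm- outer end [437.6 175.8 185. ] [439.1 176.4 189. ]
arm+ inner deep [470.8 226.2 185. ] [471.8 226.1 189. ]
arm- inner deep [456.8 226.2 185. ] [458.  226.2 189. ]
```

```bash
python3 -m jog '{"xyz":[[0.01,-0.0035,0],[0.018,-0.002,0],[0,0,0]],"spin":[0,0,0]}'; python3 -c "
from h import *
col(80,0,1)"
```

```text
time_s: 18.9
eef_pos: [466.8, 205.7, 310.3]
tcp_rot: [-0.701, 0.024, 0.711, -0.045]
force: [0.5, -0.9, -1.3]
gripper_width: 0.269
t=18.90 tcp [466.8 205.7 310.3] collar-seat [  1.6  -2.1 108.4] tip [462.4 152.4 185.2] hook z [0.033 0.103 0.994] yhead 91.7 F [ 0.5 -0.9 -1.3] g 0.269
 shift mm [28.1 -4.8  0.1]  spin -0.3
```

```bash
python3 -m jog '{"xyz":[[0.01,-0.004,0],[0.012,-0.0012,0],[0.012,-0.0012,0],[0,0,0]],"spin":[-0.2,0,0,0]}'; python3 -c "
from h import *
col(50,0,1)"
```

```text
time_s: 19.4
eef_pos: [466.5, 208.8, 273.8]
tcp_rot: [-0.701, 0.023, 0.711, -0.046]
force: [0.3, 0.5, -1.0]
gripper_width: 0.271
t=19.40 tcp [466.5 208.8 273.8] collar-seat [ 1.3  1.1 72. ] tip [462.3 155.6 148.7] hook z [0.032 0.103 0.994] yhead 91.9 F [ 0.3  0.5 -1. ] g 0.271
 shift mm [22.  -1.1 -0. ]  spin -0.1
```

```bash
python3 -m jog '{"xyz":[[0.012,-0.001,0],[0.012,-0.001,0],[0.012,-0.001,0],[0,0,0]],"spin":[0,0,0,0]}'; python3 -c "
from h import *
col(10,0,0.5)"
```

```text
time_s: 19.9
eef_pos: [466.0, 208.2, 235.2]
tcp_rot: [-0.701, 0.023, 0.711, -0.046]
force: [0.1, -0.4, -1.8]
gripper_width: 0.273
t=19.90 tcp [466.  208.2 235.2] collar-seat [ 0.8  0.5 33.4] tip [461.8 155.  110.1] hook z [0.032 0.103 0.994] yhead 91.9 F [ 0.1 -0.4 -1.8] g 0.273
 shift mm [23.3 -1.8 -0. ]  spin -0.1
```

```bash
python3 -m jog '{"xyz":[[0.01,-0.0014,0],[0.01,-0.0012,0],[0,0,0]],"spin":[0,0,0]}'; python3 - <<'E'
from h import *
col(3,0,0.5)
im=robot.capture("wrist"); cv2.imwrite("pics/w14c.png",cv2.resize(im[100:290,190:340,::-1],None,fx=3.1,fy=3.1,interpolation=cv2.INTER_CUBIC))
im=robot.capture("side"); cv2.imwrite("pics/s14c.png",cv2.resize(im[150:280,190:320,::-1],None,fx=4.6,fy=4.6,interpolation=cv2.INTER_CUBIC))
E
```

```text
time_s: 20.27
eef_pos: [465.9, 209.1, 213.9]
tcp_rot: [-0.701, 0.023, 0.711, -0.045]
force: [0.2, -0.1, -1.4]
gripper_width: 0.273
t=20.27 tcp [465.9 209.1 213.9] collar-seat [ 0.7  1.4 12. ] tip [461.8 156.   88.8] hook z [0.031 0.103 0.994] yhead 91.9 F [ 0.2 -0.1 -1.4] g 0.273
 shift mm [9.1 0.5 0.1]  spin -0.1
```

View pics/w14c.png

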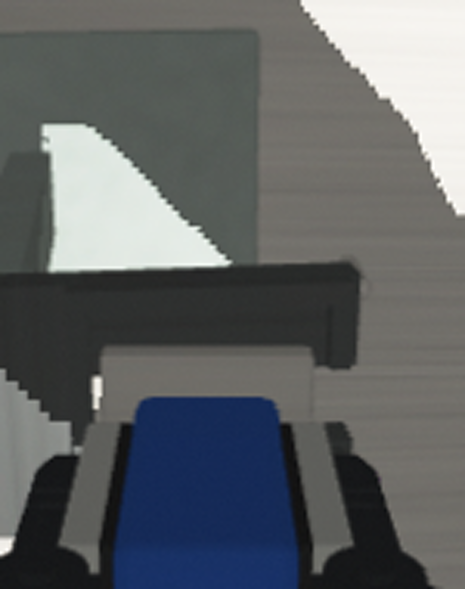

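View pics/s14c.png

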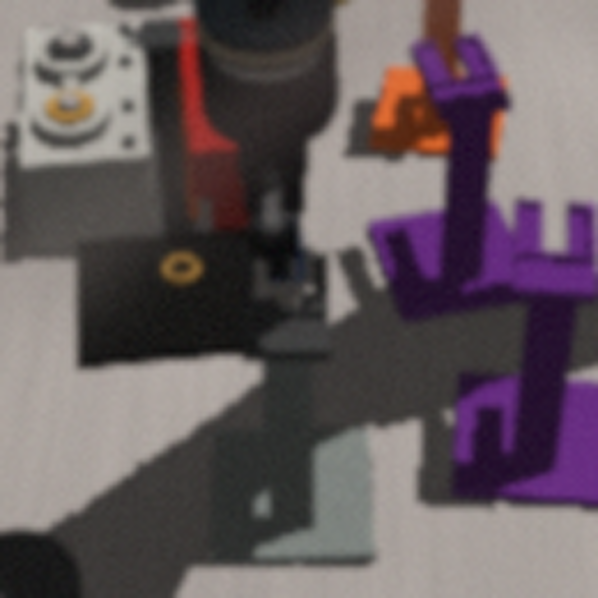

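```bash
python3 -m jog '{"xyz":[[0.003,0.0005,0],[0.003,0,0],[0.002,0,0]],"spin":[0,0,0]}'; python3 -c "
from h import *
col(1,0,0.5)"
```

```text
time_s: 20.75
eef_pos: [466.8, 208.4, 207.2]
tcp_rot: [-0.703, 0.022, 0.71, -0.045]
force: [-0.7, -0.1, -0.7]
gripper_width: 0.273
t=20.75 tcp [466.8 208.4 207.2] collar-seat [1.8 0.7 5.3] tip [463.2 155.4  82. ] hook z [0.028 0.101 0.994] yhead 91.9 F [-0.7 -0.1 -0.7] g 0.273
 shift mm [4.4 0.2 1.2]  spin -0.1
```

```bash
python3 -m jog '{"xyz":[[0.0015,0,0.0015],[0.0015,0,0]],"spin":[0,0]}'; python3 -c "
from h import *
col(1,0,0.5)"; python3 -m jog '{"xyz":[[0.001,0,0]],"spin":[0]}'; python3 -c "
from h import *
col(1,0,0.5)"
```

```text
time_s: 21.0
eef_pos: [465.1, 208.0, 204.0]
tcp_rot: [-0.703, 0.022, 0.71, -0.045]
force: [-0.4, 0.1, -0.7]
gripper_width: 0.271
t=21.00 tcp [465.1 208.  204. ] collar-seat [0.1 0.3 2.1] tip [461.4 155.1  78.8] hook z [0.028 0.101 0.994] yhead 91.9 F [-0.4  0.1 -0.7] g 0.271
 shift mm [ 1.1  0.2 -0.4]  spin -0.1
time_s: 21.12
eef_pos: [465.2, 208.1, 203.7]
tcp_rot: [-0.703, 0.022, 0.71, -0.045]
force: [-2.3, -1.6, 8.2]
gripper_width: 0.27
t=21.12 tcp [465.2 208.1 203.7] collar-seat [0.1 0.3 1.8] tip [461.5 155.1  78.5] hook z [0.028 0.102 0.994] yhead 91.9 F [-2.3 -1.6  8.2] g 0.270
 shift mm [ 0.8  0.3 -0.4]  spin -0.1
```

```bash
python3 -m jog '{"xyz":[[-0.0005,0,0],[0,0,0],[0,0,0],[0,0,0]],"spin":[0,0,0,0]}' 1.0; python3 - <<'E'
from h import *
col(1,0,0.5)
im=robot.capture("wrist"); cv2.imwrite("pics/w15.png",im[:,:,::-1])
E
```

```text
time_s: 21.62
eef_pos: [465.8, 208.3, 204.6]
tcp_rot: [-0.703, 0.022, 0.709, -0.045]
force: [-0.3, 0.3, 0.7]
gripper_width: 1.0
t=21.62 tcp [465.8 208.3 204.6] collar-seat [0.7 0.6 2.7] tip [462.3 155.4  79.3] hook z [0.026 0.101 0.995] yhead 91.9 F [-0.3  0.3  0.7] g 1.000
 shift mm [1.7 0.5 0.2]  spin -0.1
```

View pics/w15.png

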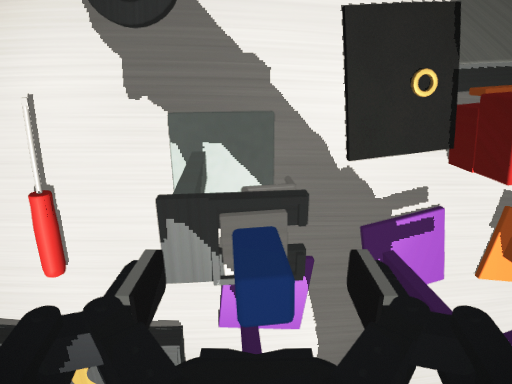

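```bash
python3 -m jog '{"xyz":[[-0.02,0.002,0],[-0.03,0.003,0],[-0.05,0.005,0],[-0.05,0.005,0],[0,0,0]],"spin":[0,0,0,0,0]}'; python3 - <<'E'
from h import *
s,R=st(); print(s["eef_pos"],s["force"])
ci=robot.camera_info("wrist"); im=robot.capture("wrist"); cv2.imwrite("pics/w16.png",im[:,:,::-1]); np.save("w16.npy",ci["cam_to_world"])
im=robot.capture("top"); cv2.imwrite("pics/t16.png",im[:,:,::-1])
im=robot.capture("side"); cv2.imwrite("pics/s16c.png",cv2.resize(im[130:290,170:330,::-1],None,fx=3.7,fy=3.7,interpolation=cv2.INTER_CUBIC))
E
```

```text
time_s: 22.3
eef_pos: [467.0, 207.3, 358.9]
tcp_rot: [-0.702, 0.022, 0.71, -0.045]
force: [-0.5, 0.5, -0.4]
gripper_width: 0.996
[467.0266948  207.30537086 358.93631562] [-0.51420283  0.54920017 -0.43395624]
```

View pics/w16.png

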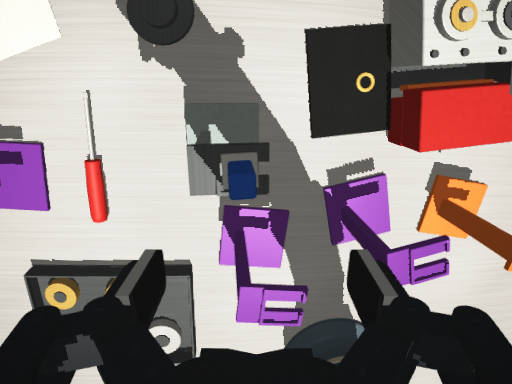

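View pics/s16c.png

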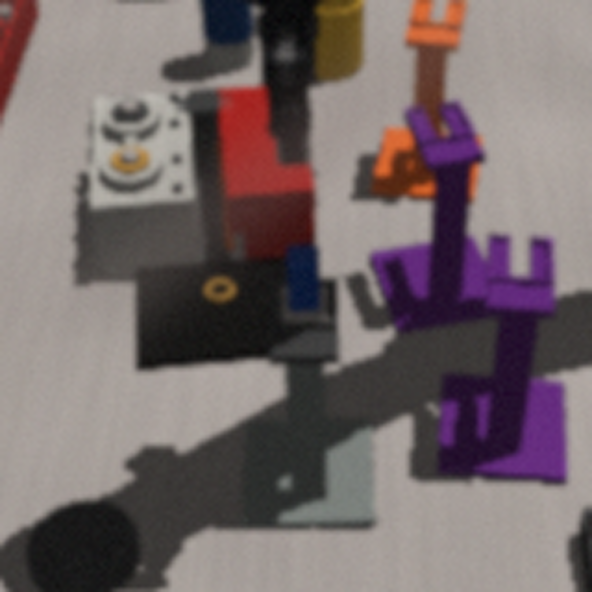

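```bash
python3 - <<'E'
import cv2
im=cv2.imread("pics/w16.png"); cv2.imwrite("pics/w16c.png",cv2.resize(im[90:240,170:320],None,fx=4,fy=4,interpolation=cv2.INTER_CUBIC))
a=cv2.imread("pics/sc.png");b=cv2.imread("pics/s16c.png"); cv2.imwrite("pics/cmp.png",cv2.resize(cv2.hconcat([a[220:380,230:370],b[220:380,230:370]]),None,fx=2.8,fy=2.8))
E
```

```text
(no output)
```

View pics/w16c.png

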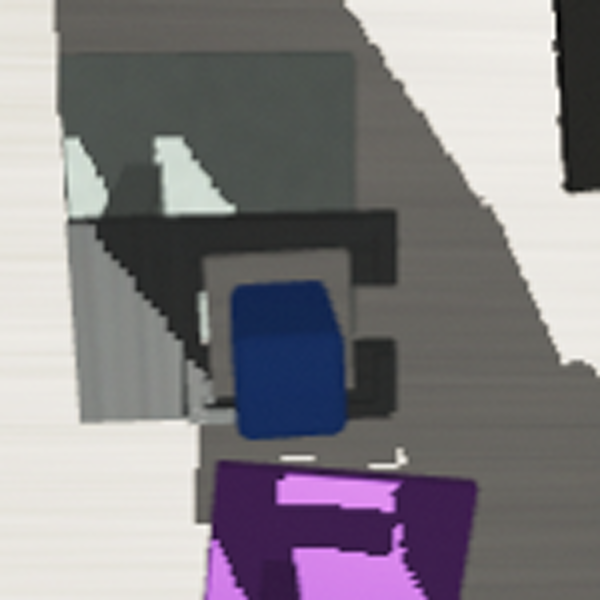

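View pics/cmp.png

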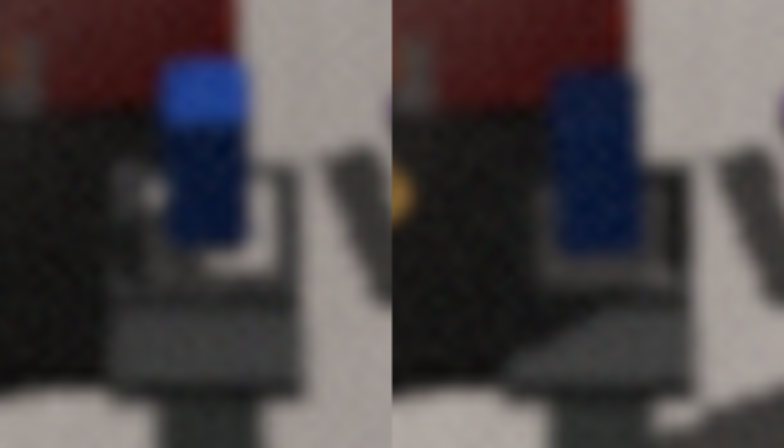

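```bash
python3 - <<'E'
from h import *
W=robot.camera_info("wrist"); W["cam_to_world"]=np.load("w16.npy")
c=lambda x,y:(170+x/4-.375,90+y/4-.375)
for z in (239,241,245): print("handle top",z,onz(W,c(291,387),z), "width",np.linalg.norm(onz(W,c(345,387),z)-onz(W,c(238,388),z)))
# bottom of handle +x edge z=191
print("handle bottom +x edge",onz(W,c(234,284),191),onz(W,c(325,281),191), "collar +x edge",onz(W,c(203,255),191),onz(W,c(352,250),191))
for a in ((68,212),(397,210),(397,415),(82,423)): print("fork",onz(W,c(*a),185))
s=robot.capture("side"); r=robot.silhouettes("side","hook_grip"); print([(x["xy"],x["p"],x["pixels"].sum()) for x in r])
S=robot.camera_info("side");T=robot.camera_info("top")
print("ring",tobay(onz(S,(170+219/3.7-.37,130+289/3.7-.37),11)))
E
```

```text
handle top 239 [462.36091188 207.27906914 239.        ] width 22.84193053194794
handle top 241 [463.01445785 207.40163725 241.        ] width 22.666605475700933
handle top 245 [464.32154978 207.64677346 245.        ] width 22.315955363206882
handle bottom +x edge [473.19833322 218.8670827  191.        ] [474.17868674 196.5126935  191.        ] collar +x edge [480.358771   226.43546616 191.        ] [482.04061384 190.09924944 191.        ]
fork [489.4165065  259.28736741 185.        ]
fork [491.03892366 178.57685013 185.        ]
fork [437.08730344 176.08224488 185.        ]
fork [434.86958305 257.49456351 185.        ]
[([250.1, 206.1], 0.54, np.int64(222))]
ring [-3.00396107 46.46785238 11.        ]
```

```bash
python3 - <<'E'
from h import *
S=robot.camera_info("side")
for nm,y in (("before",204.8),("now",207.6)):
  for dz in (0,2,4): print(nm,dz,"bottom",proj(S,(462,y+12,191+dz)),"top rear",proj(S,(462,y-12,241+dz)))
for r in (58,240,70,250): print(r,130+(220+r/2.8)/3.7-.37)
E
```

```text
before 0 bottom [251.41618258 212.87132302] top rear [251.350423   193.95872208]
before 2 bottom [251.40095627 212.36735971] top rear [251.33487325 193.42057268]
before 4 bottom [251.38568875 211.86202203] top rear [251.31928087 192.88093686]
now 0 bottom [251.37932726 213.57664826] top rear [251.31282237 194.63440098]
now 2 bottom [251.36401786 213.07257375] top rear [251.29718651 194.09601746]
now 4 bottom [251.34866693 212.56712147] top rear [251.28150768 193.55614346]
58 194.68791505791506
240 212.2554826254826
70 195.8462162162162
250 213.22073359073357
```

The hook shows as seated: handle top at (463, 207), about 3 mm from home and no higher than before. It is upright within about 0.02 rad. The ring is at bay (-3, 46), the gripper is open and the tool is about 0.16 m above where it let go.

```bash
python3 -m jog '{"xyz":[[0,0,0],[0,0,0]],"spin":[0,0]}'; python3 -c "
from rig import robot
print(robot.sign_off())"
```

```text
time_s: 22.8
eef_pos: [464.3, 205.1, 351.5]
tcp_rot: [-0.697, 0.024, 0.715, -0.048]
force: [0.5, 0.2, -0.1]
gripper_width: 1.003
the job is handed in; nothing more can be done
None
```

I handed the job in at about 23 s of the 72 s allowed. The ring lies flat on the mat, and the hook is back in the grey stand and let go. The interface gives no verdict, so this rests on my own checks.

**What I did:**
- Took the hook from the grey stand and lowered it through the ring's hole until it touched the gap floor, with about 7 N at contact.
- Drew the ring along the gap; readings during the pull peaked at about 12 N.
- Lifted the hook clear, lowered it back into the stand and released it.

**Last checks:**
- **Ring:** flat in the pictures, at about x = -3 mm, y = +46 mm from the gap's mouth. The side view first put y at 43 mm.
- **Hook:** upright within about 0.02 rad and at its original height. The handle sits about 3 mm to +y of where it started, with the collar close to the lip; the limit is 10 mm.
- **Robot:** gripper fully open, about 0.15 m above the hook, and the force reading is within noise.
- **Bystanders:** none was approached. I compared none of their positions numerically at the end.

**What did not go as planned:** the tool leaned by about 0.1 rad under the drag and I could not correct it. The hook was therefore hung back slightly tilted, pressed on the stand with about 8–10 N, and levelled itself when released. Forces were read only at the end of each row or during pauses, so brief peaks between readings were not seen.

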